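# Fetch the battery pack from behind the cleaners and put it on charge

### The job

The blower's spare battery pack lies in the stock bay behind a spray can, a canister and a lidded jar. First clear all three of them out of the way, standing them upright in the dark metal tray; then lift the pack out and lay it flat in the seat of the charger, its long side along the charger's; then put each of the three back, upright, on the spot in the bay where it stood at the start. Do not knock any of the three over, and leave the small tin and the small carton beside the pack where they are.

Things in the scene. Friction and masses are not known exactly. Their poses are not given: they have to be found in the camera images.
- spraycan_mid (a point): spray can, a white round aerosol can, slim, with a narrower cap: 52 mm diameter up to 115 mm, cap 36 mm diameter, 150 mm tall in all, 0.3 kg. The point is on its axis half-way up, 75 mm above its underside; z up. Grip the 52 mm body. It stands in the front row of the bay, in any of the three places.
- canister_mid (a point): canister, a white rectangular bottle with a black screw cap: body 46 mm (its x) by 62 mm (its y) up to 95 mm, shoulder and 30 mm cap above, 140 mm tall in all, 0.35 kg. The point is on its axis half-way up, 70 mm above its underside; z up. Grip the 46 mm width of the body, below 95 mm. It stands in the front row of the bay, in any of the three places.
- jar_mid (a point): jar, a white round jar with a wide grey lid: 58 mm diameter up to 94 mm, lid 62 mm diameter from 94 to 120 mm, 120 mm tall in all, 0.3 kg. The point is on its axis half-way up, 60 mm above its underside; z up. It stands in the front row of the bay, in any of the three places.
- pack_mid (a point): battery pack, a black block with a grey band and two steel contact strips on top, lying flat: 62 mm (its x) by 120 mm (its y), 58 mm tall, 0.5 kg. The point is at its centre, 29 mm above its underside; z up. Grip it across the 62 mm width. It lies in the bay behind the front row, about 100 mm further in; a gripper across its width fits only when the front row is cleared. Either way round in the charger will do.
- bay: stock bay, fixed: an amber board 232 mm deep (x) and 276 mm wide (y), 12 mm thick (things stand on it at z = 12 mm), with wooden side walls up to 52 mm and a back wall up to 67 mm above the table; open in front, towards the robot. Origin on the table, 106 mm behind its front edge; x points to the back wall. Front row at about x = -55 mm, places about 85 mm apart in y.
- tray: dark metal tray for setting things aside, fixed: 280 mm (x) by 140 mm (y) outside, walls 5 mm thick and 28 mm high, floor 5 mm thick. Origin at the centre of its underside, on the table. It stands to one side of the bay, left or right.
- charger: charger, fixed, grey, on the other side of the bay: base 110 mm (x) by 168 mm (y), its top (the seat's floor) 25 mm above the table. Four L-shaped corner guides rise 10 mm above the seat and leave 82 mm (x) by 140 mm (y) between them, so the pack has 10 mm to spare all round; between the corners the long sides are open over 100 mm for the fingers. Origin at the centre of its underside, on the table.
- tin: small steel tin, round, 34 mm diameter, 40 mm tall, in the bay beside one end of the pack; leave it alone. Origin at the centre of its underside.
- carton: small cardboard carton 34 x 28 mm, 45 mm tall, in the bay beside the other end of the pack; leave it alone. Origin at the centre of its underside.

How it is judged:
By the outcome, as a careful person would: the job done as asked, in the order asked, and still so for the second after the job is handed in, with the robot touching nothing.
It also fails if it takes over 149 s, if anything falls off the work surface, if the arm or the gripper's body presses on something with over 40 N, if the wrist force passes 120 N, or if a joint passes its speed limit or range.

### The arm

A 7-joint arm with a two-finger parallel gripper is mounted at the origin on the work surface. World frame = base frame: x ahead of the robot, y to its left, z up, the work surface at z = 0. Lengths are in m, angles in degrees, forces in N, time in s.
With the tool pointing down it reaches from about 0.425 to 1.025 m from the base axis. Payload 9.4 kg.
Tool frame: the origin (TCP) lies at the very end of the fingers, on their centre line; the grasp point (between the pads) lies r.pinch_z behind it (r.pinch_z is the distance from the TCP to the grasp point, in m); z points along the fingers, y is the line along which they close (so a half turn about z gives the same grasp; the last joint's range is limited). The gripper opens to 85 mm and grips with 20 to 120 N. Pads are 22 mm wide; open, the fingers measure 114 mm over their backs; the gripper's body (76 mm by 85 mm) begins 54 mm behind the grasp point. The pads swing forward as they close: fully open they stand 13 mm farther back than shut.
Start: joints at [-75.556, 34.337, -0.143, 91.639, 0.103, 54.024, -4.572], TCP at [0.234, 0.686, 0.231] pointing down, gripper open.
Joint ranges: [-147.43, 147.43], [-19.82, 112.94], [-74.19, 73.91], [6.32, 146.72], [-59.91, 239.91], [6.04, 106.73], [-150.56, 150.56]. Speed limits (degrees/s): [127.2, 127.2, 172.46, 172.46, 180, 180, 180].

### API

Orientations are given as a 3x3 rotation matrix whose columns are the frame's x, y, z axes.
In Python, from rig import get_obs, optics, r gives the robot as it stands.
- The arm moves only by the tool send_rows, never from a script. Its argument "increments" is a list of rows, each a list of 3 entries, a list of its own where there are three numbers: the turn, a rotation vector about the tool's x, y, z in rad, then the shift along the tool's x, y, z in m, then the closure, from 0 (fully open) to 1 (shut). In form: [[[ax, ay, az], [x, y, z], jaw], ...]. A call has 1 to 20 rows; each row shifts and turns the commanded pose from where the row before left it, along the tool's axes as they then stand; what a row does not reach is not made up. A row lasts 1/10 s, in which the tool goes at most 50 mm and 8.59 degrees, less where a joint would pass 70% of its speed; a pose out of reach is approached as far as the arm can. A call with a gripper value outside its range is refused whole. The fingers move at their own pace and stop on an object; "grip_force" is the grip in N (left out, the last holds). Time passes only in rows, so rows that do not move let the fingers close. It gives the time, the measured TCP pose, the force, the opening and the grip force at its end, in the units of the state.
- get_obs(): the state, without advancing time (a new reading comes with each control period).
- optics.capture(name): name is "scene" or "top"; returns a dict with "frame" (400x640x3 uint8, red, green, blue), "mtx" (3x3 intrinsics, pixels), "rvec" (rotation vector, rad) and "tvec" (3), from world to camera coordinates, as OpenCV has them. Camera axes: x right, y down, z forward; pixel columns grow to the right and rows downward; lengths in m; the calibration is good to about 2 mm. A picture is of the moment at which its call begins. There is no depth.
- r.job_done(): hands the job in; it is judged then, once.
The state is a dict: "time_s": time; "joints": joint angles; "joint_vel": joint speeds; "effort": joint torques, N m; "tcp_pos": TCP position; "orientation": TCP orientation; "wrist_force": force on the tool from outside, world axes, zero at the start; "wrist_torque": the same for the moment, N m; "gripper_width": finger opening in m; "grip_force": force on a finger pad.
Only numpy, scipy, OpenCV 4.12 (cv2) and the standard library are available. Lean on these libraries where they do the work, as an engineer would, in place of code of your own. Each camera call takes 0.05 s, during which the arm holds its last target. There are 200 camera calls.

## Working session

There is one attempt and no reset: what is moved stays moved. The work goes in short steps, Python scripts to look and compute and a tool call to move; the robot and the scene stay as the last step left them, time stands still between calls to the robot, and variables do not carry over. Pictures are saved under pics/ and viewed, at most 14 in all, crops included, and the job is handed in when it is done.

Besides the shell and the picture viewer there is one more tool, called as name(argument=value, ...), one argument or row to a line, values as JSON. send_rows: Moves the arm, as the interface text tells. Its arguments: {"type":"object","properties":{"increments":{"type":"array"},"grip_force":{"type":"number"}},"required":["increments"]}

```bash
mkdir -p pics; ls; python3 - <<'E'
from rig import get_obs, optics, r
import cv2,numpy as np
o=get_obs()
for k,v in o.items(): print(k,np.round(v,4).tolist())
print(r.pinch_z)
for n in("scene","top"):
    c=optics.capture(n); cv2.imwrite(f"pics/{n}0.png",c["frame"][:,:,::-1])
    R=cv2.Rodrigues(c["rvec"])[0]; print(n,c["mtx"].tolist(),(-R.T@np.ravel(c["tvec"])).round(3),R.round(3).tolist())
E
```

```text
pics
time_s 0.0
joints [-75.5556, 34.3868, -0.1474, 91.6821, 0.1025, 54.0239, -4.5723]
joint_vel [0.0073, -0.014, 0.0248, 0.146, 0.0709, 0.0235, -0.1505]
effort [-0.001, -77.6467, 1.5637, -25.8015, 0.0122, 0.0089, -0.0]
tcp_pos [0.2339, 0.6857, 0.2304]
orientation [[-0.9465, 0.3228, -0.0004], [0.3228, 0.9465, -0.0016], [-0.0001, -0.0016, -1.0]]
wrist_force [-0.2133, 0.3473, 0.9076]
wrist_torque [-0.0134, -0.0071, 0.0093]
grip_force 0.0
gripper_width 0.0856
0.0187
scene [[489.77192330562207, 0.0, 323.96402837231085], [0.0, 489.77192330562207, 195.74681410541646], [0.0, 0.0, 1.0]] [ 1.282 -0.238  0.867] [[0.326, 0.945, -0.016], [0.67, -0.243, -0.701], [-0.666, 0.218, -0.713]]
top [[503.61774659069727, 0.0, 324.8873938223138], [0.0, 503.61774659069727, 205.3665429508211], [0.0, 0.0, 1.0]] [0.33  0.018 1.119] [[-0.05, -0.999, 0.001], [-0.973, 0.049, -0.225], [0.225, -0.012, -0.974]]
```

View pics/scene0.png

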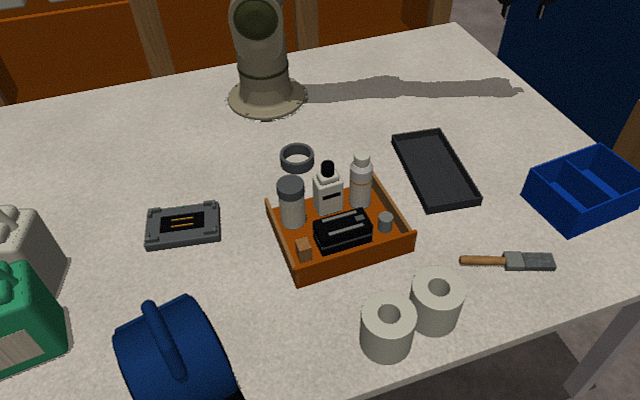

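View pics/top0.png

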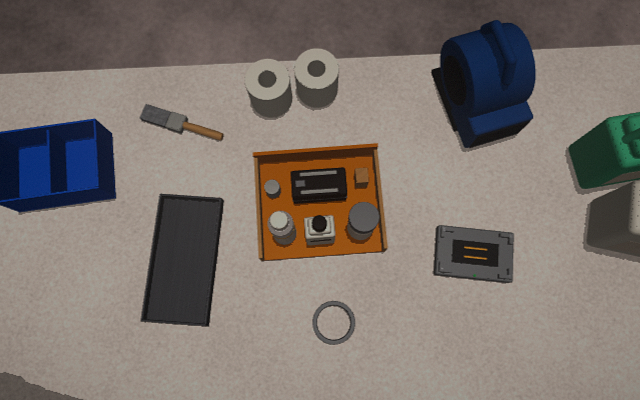

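Scene view: from left to right in the bay front row (robot behind) are the jar (290,200), canister (327,187) and spray can (361,180). The pack is at (343,230), the carton (304,249), the tin (386,222), the tray (435,170) on the +y side and the charger (183,225) on the -y side. Top view: can (281,226), canister (320,228), jar (362,221), pack (320,185), tray (183,260), charger (474,254).

```bash
cat > h.py <<'E'
import cv2,numpy as np
from rig import get_obs, optics, r
def cap(n,save=None):
    c=optics.capture(n); c["R"]=cv2.Rodrigues(c["rvec"])[0]; c["t"]=np.ravel(c["tvec"]); c["C"]=-c["R"].T@c["t"]
    if save: cv2.imwrite(f"pics/{save}.png",c["frame"][:,:,::-1])
    return c
def ray(c,uv,z):
    uv=np.atleast_2d(uv).astype(float)
    d=np.c_[uv,np.ones(len(uv))]@np.linalg.inv(c["mtx"]).T@c["R"]
    return c["C"]+d*((z-c["C"][2])/d[:,2])[:,None]
def proj(c,P):
    return cv2.projectPoints(np.atleast_2d(P).astype(float),c["rvec"],c["tvec"],c["mtx"],None)[0][:,0]
E
python3 - <<'E'
from h import *
c=cap("top"); s=cap("scene")
def crop(f,x0,y0,w,h,k,n): cv2.imwrite(f"pics/{n}.png",cv2.resize(f[y0:y0+h,x0:x0+w,::-1],None,fx=k,fy=k,interpolation=cv2.INTER_CUBIC))
crop(c["frame"],245,138,150,128,5-.3,"tc"); crop(s["frame"],262,140,160,145,4,"sc")
# amber, tray, charger masks
hsv=cv2.cvtColor(c["frame"],cv2.COLOR_RGB2HSV)
for name,m in (("amber",cv2.inRange(hsv,(5,120,50),(20,255,255))),("dark",cv2.inRange(hsv,(0,0,0),(180,255,75))),("grey",cv2.inRange(hsv,(0,0,0),(180,60,125)))):
    for k in cv2.findContours(m,cv2.RETR_EXTERNAL,2)[0]:
        if cv2.contourArea(k)>300:
            q=cv2.approxPolyDP(k,4,True)[:,0]; print(name,cv2.contourArea(k),cv2.minAreaRect(k),q.tolist() if len(q)<9 else len(q))
E
```

```text
amber 13419.0 ((318.9790954589844, 201.50155639648438), (108.8102798461914, 128.0213623046875), 85.78582763671875) [[377, 143], [253, 152], [259, 257], [383, 251]]
dark 1042.0 ((474.9671325683594, 252.8123321533203), (48.57373809814453, 23.397048950195312), 6.009006023406982) [[452, 239], [452, 262], [498, 266], [499, 244]]
dark 8317.5 ((182.27603149414062, 259.47283935546875), (67.86688995361328, 131.37176513671875), 6.911226749420166) [[160, 194], [141, 320], [208, 325], [223, 200]]
dark 1733.5 ((318.6294250488281, 185.31219482421875), (33.3436164855957, 54.78898239135742), 85.91438293457031) [[344, 168], [292, 171], [294, 203], [345, 200]]
dark 923.5 ((318.73272705078125, 203.27005004882812), (104.80564880371094, 125.3230209350586), 85.71085357666016) [[376, 147], [254, 156], [259, 169], [260, 258], [261, 162], [369, 154], [383, 251], [372, 150]]
dark 3050.0 ((46.11573028564453, 160.11788940429688), (66.47834014892578, 101.69996643066406), 82.40535736083984) 11
dark 2167.0 ((71.93489074707031, 187.5404052734375), (72.11441040039062, 130.4195098876953), 49.200626373291016) [[111, 1
[... 2034 characters left out ...]
, 134], [193, 132], [182, 128], [185, 115], [148, 104]]
grey 788.0 ((271.8830261230469, 101.90879821777344), (34.696754455566406, 44.007896423339844), 76.60750579833984) [[289, 80], [285, 91], [269, 100], [247, 90], [254, 112], [265, 119], [282, 116], [292, 98]]
grey 802.5 ((317.2081604003906, 92.37104797363281), (34.817691802978516, 43.28428649902344), 87.27368927001953) [[338, 74], [320, 89], [305, 87], [295, 76], [298, 100], [313, 110], [328, 106], [337, 92]]
grey 767.0 ((453.9622802734375, 80.367919921875), (50.686038970947266, 20.604084014892578), 74.05460357666016) [[447, 56], [444, 83], [452, 101], [460, 105], [464, 78], [457, 60]]
grey 36149.0 ((319.5, 75.5), (151.0, 639.0), 90.0) 21
```

View pics/tc.png

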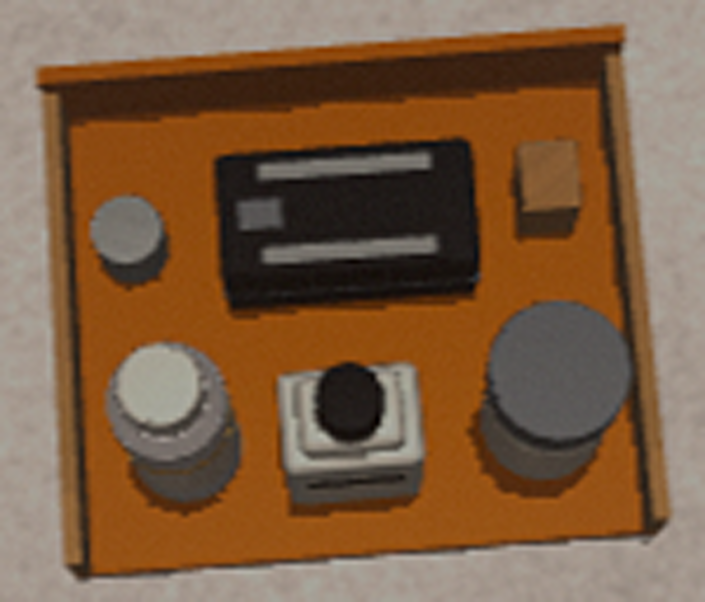

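View pics/sc.png

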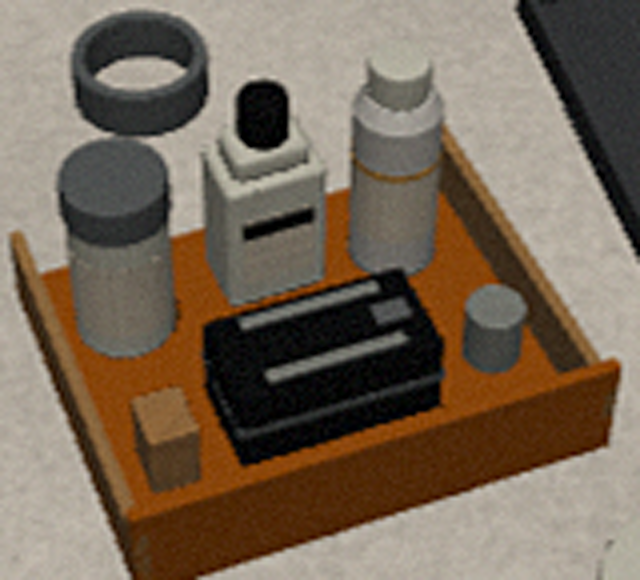

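Crops: the cap and lid tops, the pack's top face and the board's edges are clear. In the top crop (scale 4.7) the can's cap is at (158,385), the canister's body top is centred on (351,420), the jar lid is at (560,369), and the pack's top spans (217,157) to (478,275). The canister's 62 mm side runs along the bay's y.

```bash
python3 - <<'E'
from h import *
c=cap("top"); s=cap("scene")
T=lambda *p:np.array(p)/4.7+[245,138]-.4
S=lambda *p:np.array(p)/4+[262,140]-.4
def tri(a,b):
    Pt=c["mtx"]@np.c_[c["R"],c["t"]]; Ps=s["mtx"]@np.c_[s["R"],s["t"]]
    X=cv2.triangulatePoints(Pt,Ps,np.array(a,float).reshape(2,1),np.array(b,float).reshape(2,1)); return (X[:3]/X[3]).ravel()
f=lambda a:np.round(a,4).tolist()
print("can",f(ray(c,T((158,385)),.162)),f(ray(s,S((401,60)),.162)),f(tri(T((158,385)),S((401,60)))))
print("jar",f(ray(c,T((560,369)),.132)),f(ray(s,S((115,173)),.132)),f(tri(T((560,369)),S((115,173)))))
cn=ray(c,T((278,376),(413,365),(424,464),(290,475)),.107); print("canister",f(cn),f(cn.mean(0)),f(np.linalg.norm(np.roll(cn,-1,0)-cn,axis=1)))
print("cap",f(ray(c,T((349,391)),.152)),f(ray(s,S((264,95)),.152)))
pk=ray(c,T((217,157),(468,141),(478,273),(229,290)),.070); print("pack",f(pk),f(pk.mean(0)),f(np.linalg.norm(np.roll(pk,-1,0)-pk,axis=1)))
ps=ray(s,S((205,325),(395,270),(441,348),(246,403)),.070); print("pack s",f(ps),f(ps.mean(0)))
print("tin",f(ray(c,T((126,229)),.052)),f(ray(s,S((495,307)),.052)))
print("carton",f(ray(c,T((548,175)),.057)))
fb=ray(c,T((88,574),(646,535)),.012); bb=ray(c,T((38,68),(622,27)),.067); print("bay",f(fb),f(bb))
for n,z,q in(("tray",.028,[[160,193],[140,321],[208,326],[223.5,199]]),("charger",.025,[[436,226.5],[434,275],[512,281],[513.5,233]])):
    p=ray(c,q,z); print(n,f(p),f(p.mean(0)),f(np.linalg.norm(np.roll(p,-1,0)-p,axis=1)))
def crop(f,x0,y0,w,h,k,n): return cv2.resize(f[y0:y0+h,x0:x0+w,::-1],None,fx=k,fy=k,interpolation=cv2.INTER_CUBIC)
a=crop(c["frame"],130,185,100,150,3.5,0);b=crop(c["frame"],425,215,100,75,4.2,0)
cv2.imwrite("pics/tcb.png",np.hstack([a,cv2.copyMakeBorder(b,0,a.shape[0]-b.shape[0],0,0,0)]))
E
```

```text
can [[0.5275, 0.0979, 0.162]] [[0.5318, 0.0964, 0.162]] [0.5282, 0.0981, 0.1586]
jar [[0.5321, -0.0707, 0.132]] [[0.5333, -0.0697, 0.132]] [0.5324, -0.0702, 0.1313]
canister [[0.5402, 0.0501, 0.107], [0.5422, -0.009, 0.107], [0.4982, -0.0114, 0.107], [0.4963, 0.0467, 0.107]] [0.5192, 0.0191, 0.107] [0.0591, 0.044, 0.0581, 0.044]
cap [[0.523, 0.0194, 0.152]] [[0.5225, 0.0198, 0.152]]
pack [[0.6524, 0.0752, 0.07], [0.6544, -0.041, 0.07], [0.5913, -0.0419, 0.07], [0.589, 0.072, 0.07]] [0.6218, 0.0161, 0.07] [0.1163, 0.0631, 0.1139, 0.0636]
pack s [[0.6013, -0.0428, 0.07], [0.5984, 0.0695, 0.07], [0.66, 0.0712, 0.07], [0.6605, -0.0396, 0.07]] [0.6301, 0.0146, 0.07]
tin [[0.6251, 0.1198, 0.052]] [[0.6283, 0.1183, 0.052]]
carton [[0.64, -0.0781, 0.057]]
bay [[0.4698, 0.1458, 0.012], [0.4751, -0.1165, 0.012]] [[0.7009, 0.1574, 0.067], [0.7075, -0.1167, 0.067]]
tray [[0.6287, 0.3712, 0.028], [0.3513, 0.4067, 0.028], [0.3339, 0.2634, 0.028], [0.6078, 0.2295, 0.028]] [0.4804, 0.3177, 0.028] [0.2796, 0.1444, 0.276, 0.1432]
charger [[0.5226, -0.238, 0.025], [0.4168, -0.2231, 0.025], [0.3956, -0.3897, 0.025], [0.4996, -0.407, 0.025]] [0.4586, -0.3145, 0.025] [0.1069, 0.1679, 0.1055, 0.1705]
```

View pics/tcb.png

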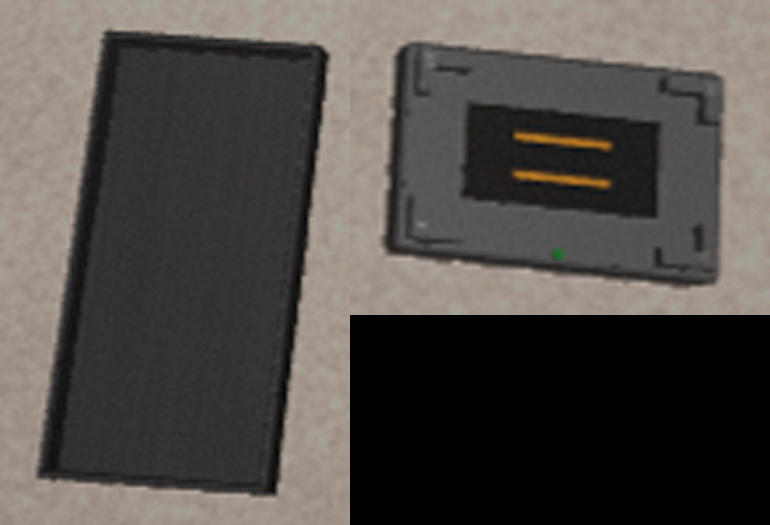

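Picture: tray and charger outlines are clean, with the charger's dark pad at its centre. The measurements fit the given sizes and the expected bay spacing, and the two views agree within about 4 mm, apart from 8 mm on the pack's x. Moving above the spray can.

send_rows(
  increments=[
    [[0, 0, 0], [-0.0138, -0.0136, 0], 0],
    [[0, 0, 0], [-0.0276, -0.0272, 0], 0],
    [[0, 0, 0], [-0.0276, -0.0272, 0], 0],
    [[0, 0, 0], [-0.0276, -0.0272, 0], 0],
    [[0, 0, 0], [-0.0276, -0.0272, 0], 0],
    [[0, 0, 0], [-0.0276, -0.0272, 0], 0],
    [[0, 0, 0], [-0.0276, -0.0272, 0], 0],
    [[0, 0, 0], [-0.0276, -0.0272, 0], 0],
    [[0, 0, 0], [-0.0276, -0.0272, 0], 0],
    [[0, 0, 0], [-0.0276, -0.0272, 0], 0],
    [[0, 0, 0], [-0.0276, -0.0272, 0], 0],
    [[0, 0, 0], [-0.0276, -0.0272, 0], 0],
    [[0, 0, 0], [-0.0276, -0.0272, 0], 0],
    [[0, 0, 0], [-0.0276, -0.0272, 0], 0],
    [[0, 0, 0], [-0.0276, -0.0272, 0], 0],
    [[0, 0, 0], [-0.0276, -0.0272, 0], 0],
    [[0, 0, 0], [-0.0276, -0.0272, 0], 0],
    [[0, 0, 0], [-0.0138, -0.0136, 0], 0],
  ],
  grip_force=45,
)

```text
time_s: 2.1
tcp_pos: [0.5301, 0.0935, 0.2315]
orientation: [[-0.945, 0.326, 0.001], [0.326, 0.945, -0.001], [-0.001, -0.001, -1.0]]
wrist_force: [0.3, -0.2, -0.2]
gripper_width: 0.0854
grip_force: 0.0
```

send_rows(
  increments=[
    [[0, 0, 0.134], [0, 0, 0], 0],
    [[0, 0, 0.134], [0, 0, 0], 0],
    [[0, 0, 0.134], [0, 0, 0], 0],
    [[0, 0, 0.134], [0, 0, 0], 0],
    [[0, 0, 0.134], [0, 0, 0], 0],
    [[0, 0, 0.134], [0, 0, 0], 0],
    [[0, 0, 0.134], [0, 0, 0], 0],
    [[0, 0, 0.134], [0, 0, 0], 0],
    [[0, 0, 0.134], [0, 0, 0], 0],
    [[0, 0, 0], [0, 0, 0], 0],
  ],
)

```text
time_s: 3.1
tcp_pos: [0.5288, 0.0973, 0.2313]
orientation: [[-0.034, 0.999, 0.0], [0.999, 0.034, -0.0], [-0.0, 0.0, -1.0]]
wrist_force: [-0.6, 0.3, 0.4]
gripper_width: 0.0854
grip_force: 0.0
```

```bash
cat >> h.py <<'E'
def go(x,y,z,yd):
    "tool-axis shift at the present yaw, then the turn about tool z, to reach x,y,z with tool y at yd degrees"
    o=get_obs(); R=np.array(o["orientation"]); p=np.array(o["tcp_pos"]); a=np.degrees(np.arctan2(R[1,1],R[0,1]))
    print("t",round(o["time_s"],2),"tcp",p.round(4),"yA",a.round(2),"tilt",R[:2,2].round(4),"w",round(o["gripper_width"],4),"F",np.round(o["wrist_force"],1),"g",round(o["grip_force"],1))
    print(" shift",(R.T@(np.array([x,y,z])-p)).round(4),"turn rad",np.radians(a-yd).round(4))
E
python3 - <<'E'
from h import *
go(.529,.0975,.0933,2)
c=cap("top"); p=ray(c,(474.97,252.81),.025); print("charger pad",p)
E
```

```text
t 3.1 tcp [0.5288 0.0973 0.2313] yA 1.98 tilt [ 0.0001 -0.0002] w 0.0854 F [-0.6  0.3  0.4] g 0.0
 shift [0.0003 0.0002 0.138 ] turn rad -0.0004
charger pad [[ 0.46026426 -0.31715645  0.025     ]]
```

send_rows(
  increments=[
    [[0, 0, 0], [0, 0, 0.02], 0],
    [[0, 0, 0], [0, 0, 0.03], 0],
    [[0, 0, 0], [0, 0, 0.03], 0],
    [[0, 0, 0], [0, 0, 0.025], 0],
    [[0, 0, 0], [0, 0, 0.015], 0],
    [[0, 0, 0], [0, 0, 0.01], 0],
    [[0, 0, 0], [0, 0, 0.008], 0],
    [[0, 0, 0], [0, 0, 0], 0],
    [[0, 0, 0], [0, 0, 0], 0.6],
    [[0, 0, 0], [0, 0, 0], 0.8],
    [[0, 0, 0], [0, 0, 0], 0.8],
    [[0, 0, 0], [0, 0, 0], 0.8],
    [[0, 0, 0], [0, 0, 0], 0.8],
    [[0, 0, 0], [0, 0, 0], 0.8],
    [[0, 0, 0], [0, 0, 0], 0.8],
  ],
)

```text
time_s: 4.65
tcp_pos: [0.5293, 0.0972, 0.0942]
orientation: [[-0.036, 0.999, 0.001], [0.999, 0.036, 0.001], [0.0, 0.001, -1.0]]
wrist_force: [-0.9, 0.2, 6.0]
gripper_width: 0.0505
grip_force: 46.5
```

```bash
python3 - <<'E'
from h import *
go(.566,.306,.20,2)
s=cap("scene","s1"); cv2.imwrite("pics/s1c.png",cv2.resize(s["frame"][60:300,200:520,::-1],None,fx=2,fy=2))
E
```

```text
t 4.65 tcp [0.5293 0.0972 0.0942] yA 2.09 tilt [0.0014 0.0005] w 0.0505 F [-0.9  0.2  6. ] g 46.5
 shift [ 0.2074  0.0444 -0.1056] turn rad 0.0015
```

View pics/s1c.png

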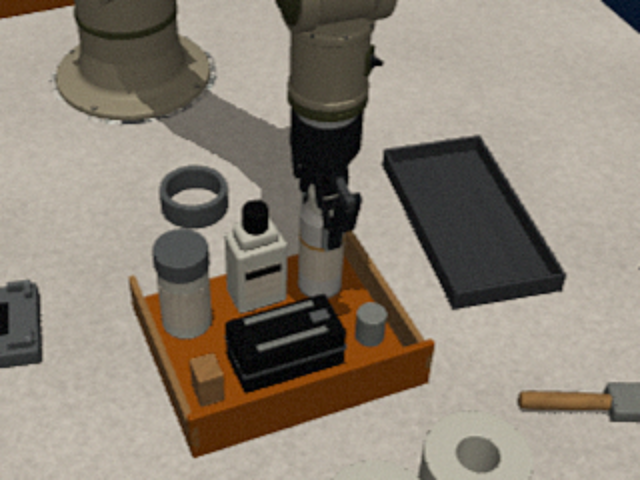

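Picture: the fingers hold the spray can at about (325,225) in the crop, upright. Nothing else has moved. Lift and carry to the tray.

send_rows(
  increments=[
    [[0, 0, 0], [0, 0, -0.01], 0.8],
    [[0, 0, 0], [0, 0, -0.025], 0.8],
    [[0, 0, 0], [0, 0, -0.03], 0.8],
    [[0, 0, 0], [0, 0, -0.025], 0.8],
    [[0, 0, 0], [0, 0, -0.016], 0.8],
    [[0, 0, 0], [0.012, 0.0026, 0], 0.8],
    [[0, 0, 0], [0.0247, 0.0053, 0], 0.8],
    [[0, 0, 0], [0.0247, 0.0053, 0], 0.8],
    [[0, 0, 0], [0.0247, 0.0053, 0], 0.8],
    [[0, 0, 0], [0.0247, 0.0053, 0], 0.8],
    [[0, 0, 0], [0.0247, 0.0053, 0], 0.8],
    [[0, 0, 0], [0.0247, 0.0053, 0], 0.8],
    [[0, 0, 0], [0.0247, 0.0053, 0], 0.8],
    [[0, 0, 0], [0.0225, 0.0047, 0], 0.8],
    [[0, 0, 0], [0, 0, 0], 0.8],
  ],
)

```text
time_s: 6.2
tcp_pos: [0.5646, 0.3112, 0.1977]
orientation: [[-0.041, 0.999, -0.001], [0.999, 0.041, 0.001], [0.001, -0.001, -1.0]]
wrist_force: [0.6, 0.0, -3.3]
gripper_width: 0.05
grip_force: 48.1
```

send_rows(
  increments=[
    [[0, 0, -0.0625], [0, 0, 0.005], 0.8],
    [[0, 0, -0.125], [0, 0, 0.01], 0.8],
    [[0, 0, -0.125], [0, 0, 0.01], 0.8],
    [[0, 0, -0.125], [0, 0, 0.01], 0.8],
    [[0, 0, -0.125], [0, 0, 0.01], 0.8],
    [[0, 0, -0.125], [0, 0, 0.01], 0.8],
    [[0, 0, -0.125], [0, 0, 0.01], 0.8],
    [[0, 0, -0.125], [0, 0, 0.01], 0.8],
    [[0, 0, -0.0625], [0, 0, 0.01], 0.8],
    [[0, 0, 0], [0, 0, 0.01], 0.8],
    [[0, 0, 0], [0, 0, 0.005], 0.8],
    [[0, 0, 0], [0, 0, 0], 0.8],
  ],
)

```text
time_s: 7.4
tcp_pos: [0.5651, 0.3057, 0.0982]
orientation: [[-0.86, 0.511, -0.002], [0.511, 0.86, -0.001], [0.001, -0.002, -1.0]]
wrist_force: [-0.2, 1.1, -3.2]
gripper_width: 0.0504
grip_force: 48.1
```

```bash
python3 - <<'E'
from h import *
go(.566,.306,.0882,59)
E
```

```text
t 7.4 tcp [0.5651 0.3057 0.0982] yA 59.28 tilt [-0.0015 -0.0011] w 0.0504 F [-0.2  1.1 -3.2] g 48.1
 shift [-0.0006  0.0007  0.01  ] turn rad 0.0049
```

send_rows(
  increments=[
    [[0, 0, 0], [0, 0, 0.005], 0.8],
    [[0, 0, 0], [0, 0, 0.003], 0.8],
    [[0, 0, 0], [0, 0, 0.0015], 0.8],
    [[0, 0, 0], [0, 0, 0], 0.8],
    [[0, 0, 0], [0, 0, 0], 0.8],
    [[0, 0, 0], [0, 0, 0], 0.3],
    [[0, 0, 0], [0, 0, 0], 0.0],
    [[0, 0, 0], [0, 0, 0], 0],
    [[0, 0, 0], [0, 0, 0], 0],
    [[0, 0, 0], [0, 0, 0], 0],
  ],
)

```text
time_s: 8.4
tcp_pos: [0.5659, 0.306, 0.0899]
orientation: [[-0.86, 0.51, 0.0], [0.51, 0.86, 0.0], [-0.0, 0.0, -1.0]]
wrist_force: [-0.2, -0.0, -0.5]
gripper_width: 0.0855
grip_force: 0.0
```

send_rows(
  increments=[
    [[0, 0, 0], [0, 0, -0.01], 0],
    [[0, 0, 0], [0, 0, -0.025], 0],
    [[0, 0, 0], [0, 0, -0.03], 0],
    [[0, 0, 0], [0, 0, -0.035], 0],
    [[0, 0, 0], [0, 0, -0.025], 0],
    [[0, 0, 0], [0, 0, -0.015], 0],
    [[0, 0, 0], [0, 0, 0], 0],
  ],
)

```text
time_s: 9.1
tcp_pos: [0.5669, 0.3064, 0.233]
orientation: [[-0.86, 0.51, 0.004], [0.51, 0.86, 0.003], [-0.002, 0.004, -1.0]]
wrist_force: [0.7, 1.1, -0.1]
gripper_width: 0.0851
grip_force: 0.0
```

```bash
python3 - <<'E'
from h import *
go(.521,.0193,.23,2.5)
E
```

```text
t 9.1 tcp [0.5669 0.3064 0.233 ] yA 59.35 tilt [0.0041 0.0026] w 0.0851 F [ 0.7  1.1 -0.1] g 0.0
 shift [-0.1069 -0.2704  0.002 ] turn rad 0.9922
```

send_rows(
  increments=[
    [[0, 0, 0], [-0.0059, -0.015, 0], 0],
    [[0, 0, 0], [-0.0119, -0.03, 0], 0],
    [[0, 0, 0], [-0.0119, -0.03, 0], 0],
    [[0, 0, 0], [-0.0119, -0.03, 0], 0],
    [[0, 0, 0], [-0.0119, -0.03, 0], 0],
    [[0, 0, 0], [-0.0119, -0.03, 0], 0],
    [[0, 0, 0], [-0.0119, -0.03, 0], 0],
    [[0, 0, 0], [-0.0119, -0.03, 0], 0],
    [[0, 0, 0], [-0.0119, -0.03, 0], 0],
    [[0, 0, 0], [-0.0059, -0.0154, 0], 0],
  ],
)

```text
time_s: 10.1
tcp_pos: [0.5178, 0.0145, 0.2286]
orientation: [[-0.858, 0.513, -0.003], [0.513, 0.858, -0.002], [0.002, -0.003, -1.0]]
wrist_force: [0.2, 0.4, 0.8]
gripper_width: 0.0857
grip_force: 0.0
```

send_rows(
  increments=[
    [[0, 0, 0.124], [0, 0, 0], 0],
    [[0, 0, 0.124], [0, 0, 0], 0],
    [[0, 0, 0.124], [0, 0, 0], 0],
    [[0, 0, 0.124], [0, 0, 0], 0],
    [[0, 0, 0.124], [0, 0, 0], 0],
    [[0, 0, 0.124], [0, 0, 0], 0],
    [[0, 0, 0.124], [0, 0, 0], 0],
    [[0, 0, 0.124], [0, 0, 0], 0],
    [[0, 0, 0], [0, 0, 0], 0],
    [[0, 0, 0], [0, 0, 0], 0],
    [[0, 0, 0], [0, 0, 0], 0],
  ],
)

```text
time_s: 11.2
tcp_pos: [0.5196, 0.0184, 0.2294]
orientation: [[-0.046, 0.999, -0.001], [0.999, 0.046, -0.0], [-0.0, -0.001, -1.0]]
wrist_force: [-0.2, -0.7, 0.1]
gripper_width: 0.0849
grip_force: 0.0
```

```bash
python3 - <<'E'
from h import *
go(.521,.0193,.0823,2.5)
E
```

```text
t 11.2 tcp [0.5196 0.0184 0.2294] yA 2.66 tilt [-0.0008 -0.0002] w 0.0849 F [-0.2 -0.7  0.1] g 0.0
 shift [0.0009 0.0016 0.1471] turn rad 0.0028
```

send_rows(
  increments=[
    [[0, 0, 0], [0.0009, 0.0015, 0.02], 0],
    [[0, 0, 0], [0, 0, 0.03], 0],
    [[0, 0, 0], [0, 0, 0.03], 0],
    [[0, 0, 0], [0, 0, 0.025], 0],
    [[0, 0, 0], [0, 0, 0.015], 0],
    [[0, 0, 0], [0, 0, 0.01], 0],
    [[0, 0, 0], [0, 0, 0.008], 0],
    [[0, 0, 0], [0, 0, 0.004], 0],
    [[0, 0, 0], [0, 0, 0.003], 0],
    [[0, 0, 0], [0, 0, 0.002], 0],
    [[0, 0, 0], [0, 0, 0], 0],
  ],
)

```text
time_s: 12.3
tcp_pos: [0.5216, 0.0197, 0.083]
orientation: [[-0.044, 0.999, 0.0], [0.999, 0.044, 0.0], [0.0, 0.0, -1.0]]
wrist_force: [0.5, -0.1, 0.1]
gripper_width: 0.0852
grip_force: 0.0
```

send_rows(
  increments=[
    [[0, 0, 0], [0, 0, 0], 0.6],
    [[0, 0, 0], [0, 0, 0], 0.8],
    [[0, 0, 0], [0, 0, 0], 0.8],
    [[0, 0, 0], [0, 0, 0], 0.8],
    [[0, 0, 0], [0, 0, 0], 0.8],
    [[0, 0, 0], [0, 0, 0], 0.8],
    [[0, 0, 0], [0, 0, 0], 0.8],
    [[0, 0, 0], [0, 0, 0], 0.8],
  ],
)

```text
time_s: 13.1
tcp_pos: [0.5219, 0.0198, 0.0832]
orientation: [[-0.044, 0.999, 0.001], [0.999, 0.044, 0.0], [0.0, 0.001, -1.0]]
wrist_force: [-0.0, 0.1, 6.9]
gripper_width: 0.0453
grip_force: 46.4
```

```bash
python3 - <<'E'
from h import *
go(.482,.317,.20,2)
s=cap("scene","s2"); cv2.imwrite("pics/s2c.png",cv2.resize(s["frame"][60:300,200:520,::-1],None,fx=2,fy=2))
E
```

```text
t 13.1 tcp [0.5219 0.0198 0.0832] yA 2.53 tilt [0.001  0.0002] w 0.0453 F [-0.   0.1  6.9] g 46.4
 shift [ 0.2987 -0.0267 -0.1168] turn rad 0.0092
```

View pics/s2c.png

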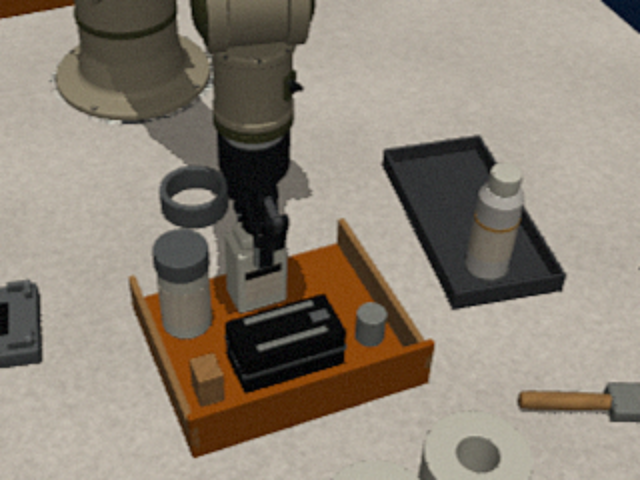

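Picture: the spray can stands upright inside the tray at (495,235) in the crop, and the canister is gripped at (258,270). Carry it over.

send_rows(
  increments=[
    [[0, 0, 0], [0, 0, -0.01], 0.8],
    [[0, 0, 0], [0, 0, -0.025], 0.8],
    [[0, 0, 0], [0, 0, -0.03], 0.8],
    [[0, 0, 0], [0, 0, -0.03], 0.8],
    [[0, 0, 0], [0, 0, -0.022], 0.8],
    [[0, 0, 0], [0.0136, -0.0012, 0], 0.8],
    [[0, 0, 0], [0.0272, -0.0024, 0], 0.8],
    [[0, 0, 0], [0.0272, -0.0024, 0], 0.8],
    [[0, 0, 0], [0.0272, -0.0024, 0], 0.8],
    [[0, 0, 0], [0.0272, -0.0025, 0], 0.8],
    [[0, 0, 0], [0.0272, -0.0025, 0], 0.8],
    [[0, 0, 0], [0.0272, -0.0025, 0], 0.8],
    [[0, 0, 0], [0.0272, -0.0025, 0], 0.8],
    [[0, 0, 0], [0.0272, -0.0025, 0], 0.8],
    [[0, 0, 0], [0.0272, -0.0025, 0], 0.8],
    [[0, 0, 0], [0.0272, -0.0025, 0], 0.8],
    [[0, 0, 0], [0.0131, -0.0012, 0], 0.8],
    [[0, 0, 0], [0, 0, 0], 0.8],
  ],
)

```text
time_s: 14.95
tcp_pos: [0.4797, 0.3191, 0.1986]
orientation: [[-0.048, 0.999, -0.002], [0.999, 0.048, -0.001], [-0.0, -0.002, -1.0]]
wrist_force: [0.1, 0.1, -3.4]
gripper_width: 0.0453
grip_force: 47.6
```

send_rows(
  increments=[
    [[0, 0, -0.0625], [0, 0, 0.005], 0.8],
    [[0, 0, -0.125], [0, 0, 0.01], 0.8],
    [[0, 0, -0.125], [0, 0, 0.01], 0.8],
    [[0, 0, -0.125], [0, 0, 0.01], 0.8],
    [[0, 0, -0.125], [0, 0, 0.01], 0.8],
    [[0, 0, -0.125], [0, 0, 0.01], 0.8],
    [[0, 0, -0.125], [0, 0, 0.01], 0.8],
    [[0, 0, -0.125], [0, 0, 0.01], 0.8],
    [[0, 0, -0.0625], [0, 0, 0.01], 0.8],
    [[0, 0, 0], [0, 0, 0.013], 0.8],
    [[0, 0, 0], [0, 0, 0.01], 0.8],
    [[0, 0, 0], [0, 0, 0.005], 0.8],
    [[0, 0, 0], [0, 0, 0], 0.8],
    [[0, 0, 0], [0, 0, 0], 0.8],
  ],
)

```text
time_s: 16.35
tcp_pos: [0.4813, 0.317, 0.0868]
orientation: [[-0.864, 0.503, 0.0], [0.503, 0.864, -0.0], [-0.0, -0.0, -1.0]]
wrist_force: [-0.1, 0.3, -3.5]
gripper_width: 0.0453
grip_force: 47.6
```

```bash
python3 - <<'E'
from h import *
go(.482,.317,.0772,59)
E
```

```text
t 16.35 tcp [0.4813 0.317  0.0868] yA 59.8 tilt [ 0.0001 -0.0002] w 0.0453 F [-0.1  0.3 -3.5] g 47.6
 shift [-0.0006  0.0004  0.0096] turn rad 0.0139
```

send_rows(
  increments=[
    [[0, 0, 0], [0, 0, 0.005], 0.8],
    [[0, 0, 0], [0, 0, 0.003], 0.8],
    [[0, 0, 0], [0, 0, 0.0015], 0.8],
    [[0, 0, 0], [0, 0, 0], 0.8],
    [[0, 0, 0], [0, 0, 0], 0.8],
    [[0, 0, 0], [0, 0, 0], 0.3],
    [[0, 0, 0], [0, 0, 0], 0.0],
    [[0, 0, 0], [0, 0, 0], 0],
    [[0, 0, 0], [0, 0, 0], 0],
    [[0, 0, 0], [0, 0, 0], 0],
  ],
)

```text
time_s: 17.35
tcp_pos: [0.4814, 0.317, 0.0774]
orientation: [[-0.864, 0.503, 0.0], [0.503, 0.864, 0.0], [-0.0, 0.0, -1.0]]
wrist_force: [0.3, -0.8, -0.7]
gripper_width: 0.0853
grip_force: 0.0
```

send_rows(
  increments=[
    [[0, 0, 0], [0, 0, -0.01], 0],
    [[0, 0, 0], [0, 0, -0.025], 0],
    [[0, 0, 0], [0, 0, -0.03], 0],
    [[0, 0, 0], [0, 0, -0.035], 0],
    [[0, 0, 0], [0, 0, -0.03], 0],
    [[0, 0, 0], [0, 0, -0.022], 0],
    [[0, 0, 0], [0, 0, 0], 0],
    [[0, 0, 0], [0, 0, 0], 0],
  ],
)

```text
time_s: 18.15
tcp_pos: [0.4813, 0.3169, 0.23]
orientation: [[-0.864, 0.503, 0.001], [0.503, 0.864, 0.001], [-0.0, 0.001, -1.0]]
wrist_force: [-0.5, -0.2, -0.5]
gripper_width: 0.0853
grip_force: 0.0
```

```bash
python3 - <<'E'
from h import *
go(.5326,-.0703,.23,2)
E
```

```text
t 18.15 tcp [0.4813 0.3169 0.23  ] yA 59.81 tilt [0.001  0.0008] w 0.0853 F [-0.5 -0.2 -0.5] g 0.0
 shift [-2.391e-01 -3.088e-01 -3.000e-04] turn rad 1.009
```

send_rows(
  increments=[
    [[0, 0, 0], [-0.0092, -0.0119, 0], 0],
    [[0, 0, 0], [-0.0184, -0.0238, 0], 0],
    [[0, 0, 0], [-0.0184, -0.0238, 0], 0],
    [[0, 0, 0], [-0.0184, -0.0238, 0], 0],
    [[0, 0, 0], [-0.0184, -0.0238, 0], 0],
    [[0, 0, 0], [-0.0184, -0.0238, 0], 0],
    [[0, 0, 0], [-0.0184, -0.0238, 0], 0],
    [[0, 0, 0], [-0.0184, -0.0238, 0], 0],
    [[0, 0, 0], [-0.0184, -0.0238, 0], 0],
    [[0, 0, 0], [-0.0184, -0.0238, 0], 0],
    [[0, 0, 0], [-0.0184, -0.0238, 0], 0],
    [[0, 0, 0], [-0.0184, -0.0237, 0], 0],
    [[0, 0, 0], [-0.0184, -0.0237, 0], 0],
    [[0, 0, 0], [-0.0092, -0.0115, 0], 0],
  ],
)

```text
time_s: 19.55
tcp_pos: [0.5317, -0.074, 0.2283]
orientation: [[-0.863, 0.506, -0.002], [0.506, 0.863, -0.001], [0.001, -0.002, -1.0]]
wrist_force: [0.1, -0.2, 0.8]
gripper_width: 0.0855
grip_force: 0.0
```

send_rows(
  increments=[
    [[0, 0, 0.126], [0, 0, 0], 0],
    [[0, 0, 0.126], [0, 0, 0], 0],
    [[0, 0, 0.126], [0, 0, 0], 0],
    [[0, 0, 0.126], [0, 0, 0], 0],
    [[0, 0, 0.126], [0, 0, 0], 0],
    [[0, 0, 0.126], [0, 0, 0], 0],
    [[0, 0, 0.126], [0, 0, 0], 0],
    [[0, 0, 0.126], [0, 0, 0], 0],
    [[0, 0, 0], [0, 0, 0], 0],
    [[0, 0, 0], [0, 0, 0], 0],
    [[0, 0, 0], [0, 0, 0], 0],
  ],
)

```text
time_s: 20.65
tcp_pos: [0.5325, -0.0702, 0.229]
orientation: [[-0.039, 0.999, -0.001], [0.999, 0.039, 0.0], [0.0, -0.001, -1.0]]
wrist_force: [0.3, 0.2, 0.4]
gripper_width: 0.0851
grip_force: 0.0
```

```bash
python3 - <<'E'
from h import *
go(.5326,-.0703,.0963,2)
E
```

```text
t 20.65 tcp [ 0.5325 -0.0702  0.229 ] yA 2.23 tilt [-0.0006  0.    ] w 0.0851 F [0.3 0.2 0.4] g 0.0
 shift [-1.000e-04  1.000e-04  1.327e-01] turn rad 0.0041
```

send_rows(
  increments=[
    [[0, 0, 0], [0, 0, 0.02], 0],
    [[0, 0, 0], [0, 0, 0.03], 0],
    [[0, 0, 0], [0, 0, 0.03], 0],
    [[0, 0, 0], [0, 0, 0.023], 0],
    [[0, 0, 0], [0, 0, 0.012], 0],
    [[0, 0, 0], [0, 0, 0.009], 0],
    [[0, 0, 0], [0, 0, 0.006], 0],
    [[0, 0, 0], [0, 0, 0.0025], 0],
    [[0, 0, 0], [0, 0, 0], 0],
  ],
)

```text
time_s: 21.55
tcp_pos: [0.533, -0.0703, 0.0971]
orientation: [[-0.036, 0.999, 0.001], [0.999, 0.036, 0.0], [0.0, 0.001, -1.0]]
wrist_force: [0.9, 0.5, -0.1]
gripper_width: 0.0856
grip_force: 0.0
```

send_rows(
  increments=[
    [[0, 0, 0], [0, 0, 0], 0.5],
    [[0, 0, 0], [0, 0, 0], 0.7],
    [[0, 0, 0], [0, 0, 0], 0.7],
    [[0, 0, 0], [0, 0, 0], 0.7],
    [[0, 0, 0], [0, 0, 0], 0.7],
    [[0, 0, 0], [0, 0, 0], 0.7],
    [[0, 0, 0], [0, 0, 0], 0.7],
    [[0, 0, 0], [0, 0, 0], 0.7],
  ],
)

```text
time_s: 22.35
tcp_pos: [0.5332, -0.0703, 0.0977]
orientation: [[-0.036, 0.999, 0.001], [0.999, 0.036, 0.0], [0.0, 0.001, -1.0]]
wrist_force: [-0.9, 0.4, 6.1]
gripper_width: 0.0611
grip_force: 47.3
```

```bash
python3 - <<'E'
from h import *
go(.398,.328,.20,2)
s=cap("scene","s3"); cv2.imwrite("pics/s3c.png",cv2.resize(s["frame"][60:300,200:520,::-1],None,fx=2,fy=2))
E
```

```text
t 22.35 tcp [ 0.5332 -0.0703  0.0977] yA 2.07 tilt [0.0013 0.0001] w 0.0611 F [-0.9  0.4  6.1] g 47.3
 shift [ 0.4029 -0.1206 -0.1025] turn rad 0.0013
```

View pics/s3c.png

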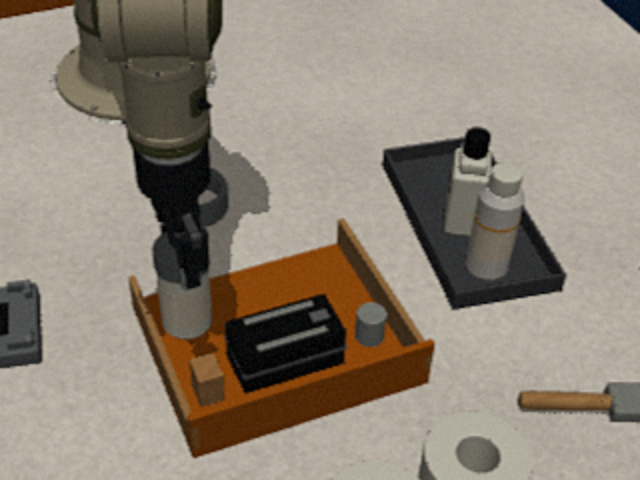

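Picture: can and canister stand in the tray at (495,235) and (470,190) in the crop, and the jar's lid is gripped at (185,270). Carry the jar over.

send_rows(
  increments=[
    [[0, 0, 0], [0, 0, -0.01], 0.7],
    [[0, 0, 0], [0, 0, -0.02], 0.7],
    [[0, 0, 0], [0, 0, -0.03], 0.7],
    [[0, 0, 0], [0, 0, -0.025], 0.7],
    [[0, 0, 0], [0, 0, -0.0175], 0.7],
    [[0, 0, 0], [0, 0, 0], 0.7],
  ],
)

```text
time_s: 23.0
tcp_pos: [0.5337, -0.0704, 0.2018]
orientation: [[-0.036, 0.999, 0.004], [0.999, 0.036, 0.0], [-0.0, 0.004, -1.0]]
wrist_force: [-0.2, 0.3, -3.7]
gripper_width: 0.0609
grip_force: 50.5
```

send_rows(
  increments=[
    [[0, 0, 0], [0.0126, -0.0038, 0], 0.7],
    [[0, 0, 0], [0.0252, -0.0075, 0], 0.7],
    [[0, 0, 0], [0.0252, -0.0075, 0], 0.7],
    [[0, 0, 0], [0.0252, -0.0075, 0], 0.7],
    [[0, 0, 0], [0.0252, -0.0075, 0], 0.7],
    [[0, 0, 0], [0.0252, -0.0075, 0], 0.7],
    [[0, 0, 0], [0.0252, -0.0076, 0], 0.7],
    [[0, 0, 0], [0.0252, -0.0076, 0], 0.7],
    [[0, 0, 0], [0.0252, -0.0076, 0], 0.7],
    [[0, 0, 0], [0.0252, -0.0076, 0], 0.7],
    [[0, 0, 0], [0.0252, -0.0076, 0], 0.7],
    [[0, 0, 0], [0.0252, -0.0075, 0], 0.7],
    [[0, 0, 0], [0.0252, -0.0075, 0], 0.7],
    [[0, 0, 0], [0.0252, -0.0075, 0], 0.7],
    [[0, 0, 0], [0.0252, -0.0075, 0], 0.7],
    [[0, 0, 0], [0.0252, -0.0075, 0], 0.7],
    [[0, 0, 0], [0.0123, -0.0037, 0], 0.7],
    [[0, 0, 0], [0, 0, 0], 0.7],
  ],
)

```text
time_s: 24.8
tcp_pos: [0.3962, 0.3296, 0.1982]
orientation: [[-0.04, 0.999, -0.001], [0.999, 0.04, -0.001], [-0.001, -0.001, -1.0]]
wrist_force: [-0.1, -0.1, -3.0]
gripper_width: 0.0609
grip_force: 50.5
```

send_rows(
  increments=[
    [[0, 0, -0.0625], [0, 0, 0], 0.7],
    [[0, 0, -0.125], [0, 0, 0], 0.7],
    [[0, 0, -0.125], [0, 0, 0], 0.7],
    [[0, 0, -0.125], [0, 0, 0], 0.7],
    [[0, 0, -0.125], [0, 0, 0], 0.7],
    [[0, 0, -0.125], [0, 0, 0.01], 0.7],
    [[0, 0, -0.125], [0, 0, 0.01], 0.7],
    [[0, 0, -0.125], [0, 0, 0.01], 0.7],
    [[0, 0, -0.0625], [0, 0, 0.015], 0.7],
    [[0, 0, 0], [0, 0, 0.02], 0.7],
    [[0, 0, 0], [0, 0, 0.015], 0.7],
    [[0, 0, 0], [0, 0, 0.01], 0.7],
    [[0, 0, 0], [0, 0, 0.0085], 0.7],
    [[0, 0, 0], [0, 0, 0], 0.7],
    [[0, 0, 0], [0, 0, 0], 0.7],
  ],
)

```text
time_s: 26.3
tcp_pos: [0.398, 0.3278, 0.101]
orientation: [[-0.86, 0.51, 0.0], [0.51, 0.86, -0.0], [-0.0, -0.0, -1.0]]
wrist_force: [-0.3, 0.2, -2.7]
gripper_width: 0.0611
grip_force: 50.3
```

```bash
python3 - <<'E'
from h import *
go(.398,.328,.0915,59)
E
```

```text
t 26.3 tcp [0.398  0.3278 0.101 ] yA 59.35 tilt [ 0.0001 -0.0001] w 0.0611 F [-0.3  0.2 -2.7] g 50.3
 shift [0.0001 0.0001 0.0095] turn rad 0.006
```

send_rows(
  increments=[
    [[0, 0, 0], [0, 0, 0.005], 0.7],
    [[0, 0, 0], [0, 0, 0.003], 0.7],
    [[0, 0, 0], [0, 0, 0.0015], 0.7],
    [[0, 0, 0], [0, 0, 0], 0.7],
    [[0, 0, 0], [0, 0, 0], 0.7],
    [[0, 0, 0], [0, 0, 0], 0.3],
    [[0, 0, 0], [0, 0, 0], 0.0],
    [[0, 0, 0], [0, 0, 0], 0],
    [[0, 0, 0], [0, 0, 0], 0],
    [[0, 0, 0], [0, 0, 0], 0],
  ],
)

```text
time_s: 27.3
tcp_pos: [0.398, 0.3281, 0.0914]
orientation: [[-0.86, 0.51, 0.0], [0.51, 0.86, 0.0], [-0.0, 0.0, -1.0]]
wrist_force: [0.1, 0.2, 0.3]
gripper_width: 0.0851
grip_force: 0.0
```

send_rows(
  increments=[
    [[0, 0, 0], [0, 0, -0.01], 0],
    [[0, 0, 0], [0, 0, -0.025], 0],
    [[0, 0, 0], [0, 0, -0.03], 0],
    [[0, 0, 0], [0, 0, -0.035], 0],
    [[0, 0, 0], [0, 0, -0.025], 0],
    [[0, 0, 0], [0, 0, -0.014], 0],
    [[0, 0, 0], [0, 0, 0], 0],
    [[0, 0, 0], [0, 0, 0], 0],
  ],
)

```text
time_s: 28.1
tcp_pos: [0.3977, 0.3279, 0.2306]
orientation: [[-0.86, 0.51, 0.0], [0.51, 0.86, 0.001], [-0.0, 0.001, -1.0]]
wrist_force: [1.0, -0.0, -0.6]
gripper_width: 0.0852
grip_force: 0.0
```

```bash
python3 - <<'E'
from h import *
go(.6255,.0155,.23,1.3)
c=cap("top","t4"); a=c["frame"][130:280,130:400,::-1]; cv2.imwrite("pics/t4c.png",cv2.resize(a,None,fx=2.9,fy=2.9,interpolation=cv2.INTER_CUBIC))
E
```

```text
t 28.1 tcp [0.3977 0.3279 0.2306] yA 59.36 tilt [0.0005 0.0005] w 0.0852 F [ 1.  -0.  -0.6] g 0.0
 shift [-0.3552 -0.1527  0.0005] turn rad 1.0134
```

View pics/t4c.png

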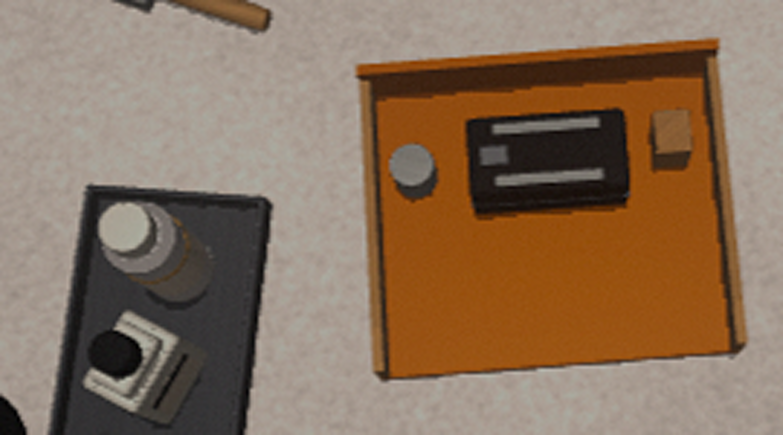

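Picture: the can and canister stand upright in the tray at (155,250) and (140,370) in the crop, and the front row is empty. The pack at (550,160), tin and carton have not moved. Going above the pack.

send_rows(
  increments=[
    [[0, 0, 0], [-0.0118, -0.0051, 0], 0],
    [[0, 0, 0], [-0.0237, -0.0102, 0], 0],
    [[0, 0, 0], [-0.0237, -0.0102, 0], 0],
    [[0, 0, 0], [-0.0237, -0.0102, 0], 0],
    [[0, 0, 0], [-0.0237, -0.0102, 0], 0],
    [[0, 0, 0], [-0.0237, -0.0102, 0], 0],
    [[0, 0, 0], [-0.0237, -0.0102, 0], 0],
    [[0, 0, 0], [-0.0237, -0.0102, 0], 0],
    [[0, 0, 0], [-0.0237, -0.0102, 0], 0],
    [[0, 0, 0], [-0.0237, -0.0102, 0], 0],
    [[0, 0, 0], [-0.0237, -0.0102, 0], 0],
    [[0, 0, 0], [-0.0237, -0.0102, 0], 0],
    [[0, 0, 0], [-0.0237, -0.0102, 0], 0],
    [[0, 0, 0], [-0.0237, -0.0102, 0], 0],
    [[0, 0, 0], [-0.0237, -0.0102, 0], 0],
    [[0, 0, 0], [-0.0118, -0.005, 0], 0],
  ],
)

```text
time_s: 29.75
tcp_pos: [0.6263, 0.0118, 0.2292]
orientation: [[-0.859, 0.512, -0.001], [0.512, 0.859, -0.001], [0.0, -0.002, -1.0]]
wrist_force: [-0.9, 0.2, -0.7]
gripper_width: 0.0852
grip_force: 0.0
```

send_rows(
  increments=[
    [[0, 0, 0.1267], [0, 0, 0], 0],
    [[0, 0, 0.1267], [0, 0, 0], 0],
    [[0, 0, 0.1267], [0, 0, 0], 0],
    [[0, 0, 0.1267], [0, 0, 0], 0],
    [[0, 0, 0.1267], [0, 0, 0], 0],
    [[0, 0, 0.1267], [0, 0, 0], 0],
    [[0, 0, 0.1267], [0, 0, 0], 0],
    [[0, 0, 0.1267], [0, 0, 0], 0],
    [[0, 0, 0], [0, 0, 0], 0],
    [[0, 0, 0], [0, 0, 0], 0],
    [[0, 0, 0], [0, 0, 0], 0],
  ],
)

```text
time_s: 30.85
tcp_pos: [0.6255, 0.0153, 0.23]
orientation: [[-0.025, 1.0, -0.0], [1.0, 0.025, 0.0], [0.0, -0.0, -1.0]]
wrist_force: [-0.2, -0.5, -0.7]
gripper_width: 0.0852
grip_force: 0.0
```

```bash
python3 - <<'E'
from h import *
go(.6255,.0155,.0283,1.3)
E
```

```text
t 30.85 tcp [0.6255 0.0153 0.23  ] yA 1.45 tilt [-0.0005  0.    ] w 0.0852 F [-0.2 -0.5 -0.7] g 0.0
 shift [2.000e-04 1.000e-04 2.017e-01] turn rad 0.0027
```

send_rows(
  increments=[
    [[0, 0, 0], [0, 0, 0.02], 0],
    [[0, 0, 0], [0, 0, 0.03], 0],
    [[0, 0, 0], [0, 0, 0.03], 0],
    [[0, 0, 0], [0, 0, 0.03], 0],
    [[0, 0, 0], [0, 0, 0.02], 0],
    [[0, 0, 0], [0, 0, 0.01], 0],
    [[0, 0, 0], [0, 0, 0.01], 0],
    [[0, 0, 0], [0, 0, 0.01], 0],
    [[0, 0, 0], [0, 0, 0.01], 0],
    [[0, 0, 0], [0, 0, 0.01], 0],
    [[0, 0, 0], [0, 0, 0.01], 0],
    [[0, 0, 0], [0, 0, 0.007], 0],
    [[0, 0, 0], [0, 0, 0.004], 0],
    [[0, 0, 0], [0, 0, 0], 0],
    [[0, 0, 0], [0, 0, 0], 0],
  ],
)

```text
time_s: 32.35
tcp_pos: [0.6259, 0.0153, 0.0295]
orientation: [[-0.022, 1.0, 0.0], [1.0, 0.022, -0.0], [-0.0, 0.0, -1.0]]
wrist_force: [-0.3, 0.3, -0.5]
gripper_width: 0.0855
grip_force: 0.0
```

send_rows(
  increments=[
    [[0, 0, 0], [0, 0, 0], 0.5],
    [[0, 0, 0], [0, 0, 0], 0.7],
    [[0, 0, 0], [0, 0, 0], 0.7],
    [[0, 0, 0], [0, 0, 0], 0.7],
    [[0, 0, 0], [0, 0, 0], 0.7],
    [[0, 0, 0], [0, 0, 0], 0.7],
    [[0, 0, 0], [0, 0, 0], 0.7],
    [[0, 0, 0], [0, 0, 0], 0.7],
  ],
  grip_force=60,
)

```text
time_s: 33.15
tcp_pos: [0.6262, 0.0153, 0.03]
orientation: [[-0.022, 1.0, 0.001], [1.0, 0.022, 0.0], [0.0, 0.001, -1.0]]
wrist_force: [-0.7, 0.7, 6.2]
gripper_width: 0.0614
grip_force: 66.6
```

send_rows(
  increments=[
    [[0, 0, 0], [0, 0, -0.01], 0.7],
    [[0, 0, 0], [0, 0, -0.015], 0.7],
    [[0, 0, 0], [0, 0, -0.025], 0.7],
    [[0, 0, 0], [0, 0, -0.03], 0.7],
    [[0, 0, 0], [0, 0, -0.03], 0.7],
    [[0, 0, 0], [0, 0, -0.02], 0.7],
    [[0, 0, 0], [0, 0, -0.01], 0.7],
    [[0, 0, 0], [0, 0, 0], 0.7],
    [[0, 0, 0], [0, 0, 0], 0.7],
  ],
)

```text
time_s: 34.05
tcp_pos: [0.6251, 0.0155, 0.1688]
orientation: [[-0.023, 1.0, -0.001], [1.0, 0.023, 0.0], [0.0, -0.001, -1.0]]
wrist_force: [1.0, -0.6, -5.5]
gripper_width: 0.0611
grip_force: 66.9
```

```bash
python3 - <<'E'
from h import *
go(.460,-.316,.17,-7.5)
c=cap("top"); s=cap("scene","s5")
a=cv2.resize(s["frame"][60:300,120:440,::-1],None,fx=2,fy=2); cv2.imwrite("pics/s5c.png",a)
# charger yaw from the dark pad and the gold strips
hsv=cv2.cvtColor(c["frame"],cv2.COLOR_RGB2HSV)[225:285,430:520]
for n,m in(("dark",cv2.inRange(hsv,(0,0,0),(180,255,60))),("gold",cv2.inRange(hsv,(10,120,100),(30,255,255)))):
    for k in cv2.findContours(m,cv2.RETR_EXTERNAL,2)[0]:
        if cv2.contourArea(k)>15:
            b=cv2.boxPoints(cv2.minAreaRect(k))+[430,225]; p=ray(c,b,.025); e=np.roll(p,-1,0)-p; i=np.argmax(np.linalg.norm(e,axis=1)); d=e[i]*np.sign(e[i][1]); print(n,p.mean(0).round(4),np.degrees(np.arctan2(-d[0],d[1])).round(2),np.linalg.norm(e,axis=1).round(4))
E
```

```text
t 34.05 tcp [0.6251 0.0155 0.1688] yA 1.3 tilt [-0.0009  0.0001] w 0.0611 F [ 1.  -0.6 -5.5] g 66.9
 shift [-0.3277 -0.1726 -0.0011] turn rad 0.1535
dark [ 0.4604 -0.3172  0.025 ] -8.86 [0.0511 0.1012 0.0511 0.1001]
dark [ 0.4711 -0.2329  0.025 ] 85.42 [0.0111 0.1055 0.0108 0.1055]
gold [ 0.4508 -0.3162  0.025 ] -9.26 [0.0041 0.048  0.0041 0.048 ]
gold [ 0.4706 -0.3185  0.025 ] -9.29 [0.0042 0.0482 0.0042 0.0482]
```

View pics/s5c.png

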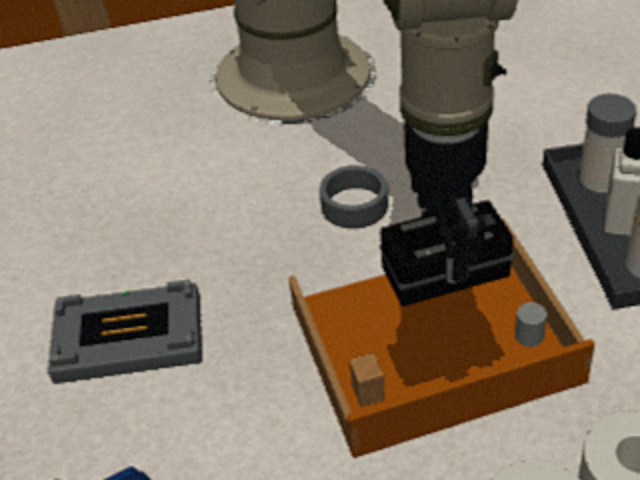

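Picture: the pack hangs level in the gripper at (447,255) in the crop, and the tin (530,325) and carton (368,378) are where they were. The charger is clear at (125,325). Carry the pack there.

send_rows(
  increments=[
    [[0, 0, 0], [-0.011, -0.0057, 0], 0.7],
    [[0, 0, 0], [-0.0219, -0.0114, 0], 0.7],
    [[0, 0, 0], [-0.0219, -0.0114, 0], 0.7],
    [[0, 0, 0], [-0.0219, -0.0114, 0], 0.7],
    [[0, 0, 0], [-0.0219, -0.0114, 0], 0.7],
    [[0, 0, 0], [-0.0219, -0.0114, 0], 0.7],
    [[0, 0, 0], [-0.0219, -0.0114, 0], 0.7],
    [[0, 0, 0], [-0.0219, -0.0115, 0], 0.7],
    [[0, 0, 0], [-0.0219, -0.0115, 0], 0.7],
    [[0, 0, 0], [-0.0219, -0.0115, 0], 0.7],
    [[0, 0, 0], [-0.0219, -0.0115, 0], 0.7],
    [[0, 0, 0], [-0.0219, -0.0114, 0], 0.7],
    [[0, 0, 0], [-0.0219, -0.0114, 0], 0.7],
    [[0, 0, 0], [-0.0219, -0.0114, 0], 0.7],
    [[0, 0, 0], [-0.0219, -0.0114, 0], 0.7],
    [[0, 0, 0], [-0.011, -0.0057, 0], 0.7],
    [[0, 0, 0.081], [0, 0, 0], 0.7],
    [[0, 0, 0.081], [0, 0, 0], 0.7],
    [[0, 0, 0], [0, 0, 0], 0.7],
    [[0, 0, 0], [0, 0, 0], 0.7],
  ],
)

```text
time_s: 36.15
tcp_pos: [0.4616, -0.3167, 0.169]
orientation: [[0.136, 0.991, -0.001], [0.991, -0.136, 0.0], [0.0, -0.001, -1.0]]
wrist_force: [0.8, 0.7, -4.4]
gripper_width: 0.0615
grip_force: 66.8
```

```bash
python3 - <<'E'
from h import *
go(.461,-.3168,.0432,-8)
s=cap("scene")
hsv=cv2.cvtColor(cv2.imread("pics/s5.png"),cv2.COLOR_BGR2HSV)[195:250,140:225]
m=cv2.inRange(hsv,(10,120,100),(30,255,255))
for k in cv2.findContours(m,cv2.RETR_EXTERNAL,2)[0]:
    if cv2.contourArea(k)>10: print(ray(s,np.array(cv2.minAreaRect(k)[0])+[140,195],.025).round(4))
E
```

```text
t 36.15 tcp [ 0.4616 -0.3167  0.169 ] yA -7.84 tilt [-0.0006  0.0003] w 0.0615 F [ 0.8  0.7 -4.4] g 66.8
 shift [-0.0002 -0.0005  0.1258] turn rad 0.0027
```

```bash
python3 - <<'E'
from h import *
s=cap("scene")
f=cv2.imread("pics/s5.png"); hsv=cv2.cvtColor(f,cv2.COLOR_BGR2HSV)[195:250,140:225]
for n,m in(("gold",cv2.inRange(hsv,(8,100,60),(35,255,255))),("dark",cv2.inRange(hsv,(0,0,0),(180,255,45)))):
    for k in cv2.findContours(m,cv2.RETR_EXTERNAL,2)[0]:
        if cv2.contourArea(k)>8:
            b=cv2.minAreaRect(k); print(n,ray(s,np.array(b[0])+[140,195],.025).round(4),b)
E
```

```text
gold [[ 0.4719 -0.318   0.025 ]] ((41.94999694824219, 29.64999771118164), (2.1213204860687256, 22.344575881958008), 81.8698959350586)
gold [[ 0.4519 -0.3165  0.025 ]] ((41.4799919128418, 23.35999870300293), (1.9798991680145264, 21.213205337524414), 81.8698959350586)
dark [[ 0.5356 -0.3088  0.025 ]] ((50.00367736816406, 49.024452209472656), (1.928425908088684, 42.42536926269531), 81.46923065185547)
dark [[ 0.4626 -0.3177  0.025 ]] ((41.533470153808594, 26.745437622070312), (16.03343391418457, 45.44307327270508), 82.23483276367188)
dark [[ 0.5004 -0.2376  0.025 ]] ((79.0, 29.5), (33.0, 2.0), 90.0)
```

Both views put the charger's centre at about (0.4615, -0.317), which is under the tool. Lowering.

send_rows(
  increments=[
    [[0, 0, 0], [0, 0, 0.015], 0.7],
    [[0, 0, 0], [0, 0, 0.025], 0.7],
    [[0, 0, 0], [0, 0, 0.025], 0.7],
    [[0, 0, 0], [0, 0, 0.02], 0.7],
    [[0, 0, 0], [0, 0, 0.01], 0.7],
    [[0, 0, 0], [0, 0, 0.01], 0.7],
    [[0, 0, 0], [0, 0, 0.007], 0.7],
    [[0, 0, 0], [0, 0, 0.005], 0.7],
    [[0, 0, 0], [0, 0, 0.004], 0.7],
    [[0, 0, 0], [0, 0, 0.002], 0.7],
    [[0, 0, 0], [0, 0, 0.001], 0.7],
    [[0, 0, 0], [0, 0, 0.001], 0.7],
    [[0, 0, 0], [0, 0, 0], 0.7],
    [[0, 0, 0], [0, 0, 0], 0.7],
  ],
)

```text
time_s: 37.65
tcp_pos: [0.4618, -0.3171, 0.0445]
orientation: [[0.139, 0.99, 0.0], [0.99, -0.139, -0.0], [-0.0, 0.0, -1.0]]
wrist_force: [1.0, 0.6, -5.1]
gripper_width: 0.0616
grip_force: 66.7
```

```bash
python3 - <<'E'
from h import *
go(.461,-.3168,.0432,-8)
s=cap("scene"); c=cap("top")
a=cv2.resize(s["frame"][140:270,120:300,::-1],None,fx=3,fy=3); b=cv2.resize(c["frame"][200:300,420:530,::-1],None,fx=3,fy=3)
cv2.imwrite("pics/s6.png",np.hstack([a[:300],b])[:, :800])
E
```

```text
t 37.65 tcp [ 0.4618 -0.3171  0.0445] yA -7.99 tilt [ 0.0003 -0.0002] w 0.0616 F [ 1.   0.6 -5.1] g 66.7
 shift [ 0.0002 -0.0009  0.0013] turn rad 0.0001
```

View pics/s6.png

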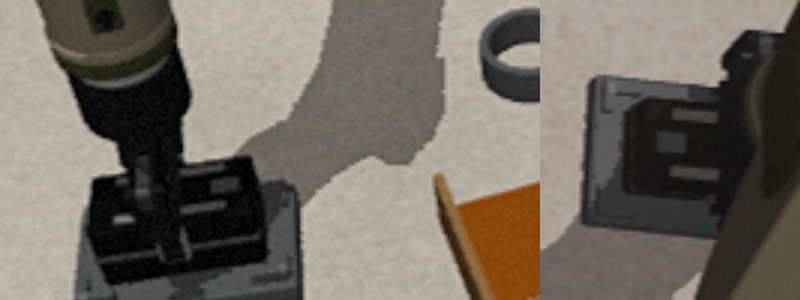

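Picture: the pack (175,220) sits over the seat between the guides, square to the charger, with about 1 mm still to go. Set it down and release.

send_rows(
  increments=[
    [[0, 0, 0], [0, 0, 0.001], 0.7],
    [[0, 0, 0], [0, 0, 0.0008], 0.7],
    [[0, 0, 0], [0, 0, 0], 0.7],
    [[0, 0, 0], [0, 0, 0], 0.7],
    [[0, 0, 0], [0, 0, 0], 0.3],
    [[0, 0, 0], [0, 0, 0], 0.0],
    [[0, 0, 0], [0, 0, 0], 0],
    [[0, 0, 0], [0, 0, 0], 0],
    [[0, 0, 0], [0, 0, 0], 0],
    [[0, 0, 0], [0, 0, 0], 0],
  ],
)

```text
time_s: 38.75
tcp_pos: [0.4618, -0.3171, 0.0425]
orientation: [[0.139, 0.99, 0.0], [0.99, -0.139, -0.0], [-0.0, 0.0, -1.0]]
wrist_force: [1.1, 0.2, -0.6]
gripper_width: 0.0855
grip_force: 0.0
```

send_rows(
  increments=[
    [[0, 0, 0], [0, 0, -0.01], 0],
    [[0, 0, 0], [0, 0, -0.02], 0],
    [[0, 0, 0], [0, 0, -0.03], 0],
    [[0, 0, 0], [0, 0, -0.03], 0],
    [[0, 0, 0], [0, 0, -0.035], 0],
    [[0, 0, 0], [0, 0, -0.035], 0],
    [[0, 0, 0], [0, 0, -0.02], 0],
    [[0, 0, 0], [0, 0, -0.007], 0],
    [[0, 0, 0], [0, 0, 0], 0],
    [[0, 0, 0], [0, 0, 0], 0],
  ],
)

```text
time_s: 39.75
tcp_pos: [0.4613, -0.3166, 0.2287]
orientation: [[0.139, 0.99, -0.001], [0.99, -0.139, 0.001], [0.001, -0.001, -1.0]]
wrist_force: [-1.2, -0.1, 0.6]
gripper_width: 0.0856
grip_force: 0.0
```

```bash
python3 - <<'E'
from h import *
go(.398,.328,.23,59.4)
E
```

```text
t 39.75 tcp [ 0.4613 -0.3166  0.2287] yA -7.98 tilt [-0.001   0.0007] w 0.0856 F [-1.2 -0.1  0.6] g 0.0
 shift [ 0.6295 -0.1522 -0.0008] turn rad -1.1761
```

send_rows(
  increments=[
    [[0, 0, 0], [0.0134, 0.0002, 0], 0],
    [[0, 0, 0], [0.0267, 0.0004, 0], 0],
    [[0, 0, 0], [0.0267, 0.0004, 0], 0],
    [[0, 0, 0], [0.0267, 0.0004, 0], 0],
    [[0, 0, 0], [0.0267, 0.0004, 0], 0],
    [[0, 0, 0], [0.0267, 0.0004, 0], 0],
    [[0, 0, 0], [0.0267, 0.0004, 0], 0],
    [[0, 0, 0], [0.0267, 0.0004, 0], 0],
    [[0, 0, 0], [0.0267, 0.0004, 0], 0],
    [[0, 0, 0], [0.0267, 0.0004, 0], 0],
    [[0, 0, 0], [0.0267, 0.0004, 0], 0],
    [[0, 0, 0], [0.0267, 0.0004, 0], 0],
    [[0, 0, 0], [0.0133, 0, 0], 0],
  ],
)

```text
time_s: 41.05
tcp_pos: [0.5103, 0.0027, 0.2284]
orientation: [[0.136, 0.991, -0.002], [0.991, -0.136, 0.0], [-0.0, -0.002, -1.0]]
wrist_force: [-0.3, -0.9, 0.3]
gripper_width: 0.0853
grip_force: 0.0
```

send_rows(
  increments=[
    [[0, 0, 0], [0.0119, -0.006, 0], 0],
    [[0, 0, 0], [0.0238, -0.012, 0], 0],
    [[0, 0, 0], [0.0238, -0.012, 0], 0],
    [[0, 0, 0], [0.0238, -0.012, 0], 0],
    [[0, 0, 0], [0.0238, -0.012, 0], 0],
    [[0, 0, 0], [0.0238, -0.012, 0], 0],
    [[0, 0, 0], [0.0238, -0.012, 0], 0],
    [[0, 0, 0], [0.0238, -0.012, 0], 0],
    [[0, 0, 0], [0.0238, -0.012, 0], 0],
    [[0, 0, 0], [0.0238, -0.012, 0], 0],
    [[0, 0, 0], [0.0238, -0.012, 0], 0],
    [[0, 0, 0], [0.0238, -0.012, 0], 0],
    [[0, 0, 0], [0.0238, -0.012, 0], 0],
    [[0, 0, 0], [0.0119, -0.006, 0], 0],
  ],
)

```text
time_s: 42.45
tcp_pos: [0.3983, 0.329, 0.2291]
orientation: [[0.138, 0.99, -0.001], [0.99, -0.138, -0.0], [-0.0, -0.001, -1.0]]
wrist_force: [-0.1, -0.7, -0.0]
gripper_width: 0.0853
grip_force: 0.0
```

send_rows(
  increments=[
    [[0, 0, -0.1307], [0, 0, 0], 0],
    [[0, 0, -0.1307], [0, 0, 0], 0],
    [[0, 0, -0.1307], [0, 0, 0], 0],
    [[0, 0, -0.1307], [0, 0, 0], 0],
    [[0, 0, -0.1307], [0, 0, 0], 0],
    [[0, 0, -0.1307], [0, 0, 0], 0],
    [[0, 0, -0.1307], [0, 0, 0], 0],
    [[0, 0, -0.1307], [0, 0, 0], 0],
    [[0, 0, -0.1307], [0, 0, 0], 0],
    [[0, 0, 0], [0, 0, 0], 0],
    [[0, 0, 0], [0, 0, 0], 0],
  ],
)

```text
time_s: 43.55
tcp_pos: [0.3997, 0.3267, 0.2294]
orientation: [[-0.858, 0.513, -0.0], [0.513, 0.858, -0.0], [-0.0, -0.0, -1.0]]
wrist_force: [-0.6, 0.6, -0.3]
gripper_width: 0.0853
grip_force: 0.0
```

```bash
python3 - <<'E'
from h import *
go(.398,.3281,.0914,59.35)
s=cap("scene"); c=cap("top")
a=cv2.resize(s["frame"][100:260,120:500,::-1],None,fx=2,fy=2); b=cv2.resize(c["frame"][200:300,420:530,::-1],None,fx=2.6,fy=2.6)
b=cv2.copyMakeBorder(b,0,0,0,760-b.shape[1],0)
cv2.imwrite("pics/s7.png",np.vstack([a,b])[:600])
E
```

```text
t 43.55 tcp [0.3997 0.3267 0.2294] yA 59.1 tilt [-0.0002 -0.0005] w 0.0853 F [-0.6  0.6 -0.3] g 0.0
 shift [0.0021 0.0004 0.138 ] turn rad -0.0043
```

View pics/s7.png

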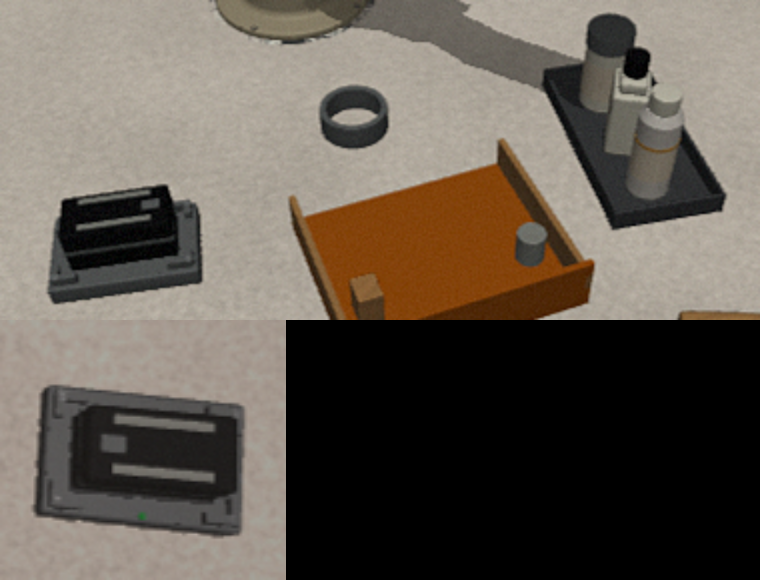

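Picture: the pack lies flat in the charger's seat (120,225), square to it, and the jar, canister and can are upright in the tray. I'll check the pack's centre in numbers.

```bash
python3 - <<'E'
from h import *
c=cap("top"); s=cap("scene")
T=lambda *p:(np.array(p)-[0,320])/2.6+[420,200]-.3
p=ray(c,T((113,419),(215,431),(111,469),(214,481)),.083); print(p.round(4),p.mean(0).round(4))
q=ray(s,np.array([(78,202),(150,190),(78,228),(151,217)])/2+[120,100]-.25,.083); print(q.mean(0).round(4))
E
```

```text
[[ 0.4859 -0.2785  0.083 ]
 [ 0.4722 -0.3588  0.083 ]
 [ 0.446  -0.2725  0.083 ]
 [ 0.4325 -0.3528  0.083 ]] [ 0.4591 -0.3157  0.083 ]
[ 0.463 -0.315  0.083]
```

send_rows(
  increments=[
    [[0, 0, -0.004], [0.002, 0, 0.02], 0],
    [[0, 0, 0], [0, 0, 0.03], 0],
    [[0, 0, 0], [0, 0, 0.03], 0],
    [[0, 0, 0], [0, 0, 0.025], 0],
    [[0, 0, 0], [0, 0, 0.014], 0],
    [[0, 0, 0], [0, 0, 0.01], 0],
    [[0, 0, 0], [0, 0, 0.006], 0],
    [[0, 0, 0], [0, 0, 0.0025], 0],
    [[0, 0, 0], [0, 0, 0], 0],
  ],
  grip_force=45,
)

```text
time_s: 44.65
tcp_pos: [0.3979, 0.3289, 0.0922]
orientation: [[-0.863, 0.506, 0.0], [0.506, 0.863, 0.0], [-0.0, 0.0, -1.0]]
wrist_force: [-0.2, -0.1, 0.2]
gripper_width: 0.0856
grip_force: 0.0
```

send_rows(
  increments=[
    [[0, 0, 0], [0, 0, 0], 0.5],
    [[0, 0, 0], [0, 0, 0], 0.7],
    [[0, 0, 0], [0, 0, 0], 0.7],
    [[0, 0, 0], [0, 0, 0], 0.7],
    [[0, 0, 0], [0, 0, 0], 0.7],
    [[0, 0, 0], [0, 0, 0], 0.7],
    [[0, 0, 0], [0, 0, 0], 0.7],
    [[0, 0, 0], [0, 0, 0], 0.7],
  ],
)

```text
time_s: 45.45
tcp_pos: [0.3979, 0.3288, 0.0928]
orientation: [[-0.863, 0.506, 0.001], [0.506, 0.863, 0.001], [-0.0, 0.001, -1.0]]
wrist_force: [-1.8, -0.6, 6.6]
gripper_width: 0.061
grip_force: 47.6
```

send_rows(
  increments=[
    [[0, 0, 0], [0, 0, -0.01], 0.7],
    [[0, 0, 0], [0, 0, -0.02], 0.7],
    [[0, 0, 0], [0, 0, -0.03], 0.7],
    [[0, 0, 0], [0, 0, -0.025], 0.7],
    [[0, 0, 0], [0, 0, -0.0225], 0.7],
    [[0, 0, 0], [0, 0, 0], 0.7],
    [[0, 0, 0], [0, 0, 0], 0.7],
  ],
)

```text
time_s: 46.15
tcp_pos: [0.3975, 0.3286, 0.1998]
orientation: [[-0.863, 0.506, 0.001], [0.506, 0.863, 0.001], [-0.0, 0.001, -1.0]]
wrist_force: [0.4, 0.5, -4.4]
gripper_width: 0.0607
grip_force: 50.6
```

```bash
python3 - <<'E'
from h import *
go(.5332,-.0703,.20,2.07)
E
```

```text
t 46.15 tcp [0.3975 0.3286 0.1998] yA 59.64 tilt [0.0006 0.0007] w 0.0607 F [ 0.4  0.5 -4.4] g 50.6
 shift [-0.3187 -0.2756 -0.0004] turn rad 1.0047
```

send_rows(
  increments=[
    [[0, 0, 0], [-0.01, -0.0086, 0], 0.7],
    [[0, 0, 0], [-0.0199, -0.0172, 0], 0.7],
    [[0, 0, 0], [-0.0199, -0.0172, 0], 0.7],
    [[0, 0, 0], [-0.0199, -0.0172, 0], 0.7],
    [[0, 0, 0], [-0.0199, -0.0172, 0], 0.7],
    [[0, 0, 0], [-0.0199, -0.0172, 0], 0.7],
    [[0, 0, 0], [-0.0199, -0.0172, 0], 0.7],
    [[0, 0, 0], [-0.0199, -0.0172, 0], 0.7],
    [[0, 0, 0], [-0.0199, -0.0172, 0], 0.7],
    [[0, 0, 0], [-0.0199, -0.0172, 0], 0.7],
    [[0, 0, 0], [-0.0199, -0.0172, 0], 0.7],
    [[0, 0, 0], [-0.0199, -0.0172, 0], 0.7],
    [[0, 0, 0], [-0.0199, -0.0172, 0], 0.7],
    [[0, 0, 0], [-0.0199, -0.0172, 0], 0.7],
    [[0, 0, 0], [-0.0199, -0.0172, 0], 0.7],
    [[0, 0, 0], [-0.0199, -0.0172, 0], 0.7],
    [[0, 0, 0], [-0.0102, -0.009, 0], 0.7],
  ],
)

```text
time_s: 47.85
tcp_pos: [0.5327, -0.0734, 0.1982]
orientation: [[-0.861, 0.508, -0.002], [0.508, 0.861, -0.001], [0.001, -0.002, -1.0]]
wrist_force: [-0.6, 1.0, -3.9]
gripper_width: 0.0609
grip_force: 50.4
```

send_rows(
  increments=[
    [[0, 0, 0.1256], [0, 0, 0], 0.7],
    [[0, 0, 0.1256], [0, 0, 0], 0.7],
    [[0, 0, 0.1256], [0, 0, 0], 0.7],
    [[0, 0, 0.1256], [0, 0, 0], 0.7],
    [[0, 0, 0.1256], [0, 0, 0], 0.7],
    [[0, 0, 0.1256], [0, 0, 0], 0.7],
    [[0, 0, 0.1256], [0, 0, 0], 0.7],
    [[0, 0, 0.1256], [0, 0, 0.01], 0.7],
    [[0, 0, 0], [0, 0, 0.02], 0.7],
    [[0, 0, 0], [0, 0, 0.025], 0.7],
    [[0, 0, 0], [0, 0, 0.02], 0.7],
    [[0, 0, 0], [0, 0, 0.01], 0.7],
    [[0, 0, 0], [0, 0, 0], 0.7],
    [[0, 0, 0], [0, 0, 0], 0.7],
  ],
)

```text
time_s: 49.25
tcp_pos: [0.5333, -0.0704, 0.1147]
orientation: [[-0.036, 0.999, -0.0], [0.999, 0.036, -0.0], [-0.0, -0.0, -1.0]]
wrist_force: [0.7, 0.5, -3.3]
gripper_width: 0.061
grip_force: 50.4
```

```bash
python3 - <<'E'
from h import *
go(.5332,-.0703,.1000,2.07)
E
```

```text
t 49.25 tcp [ 0.5333 -0.0704  0.1147] yA 2.05 tilt [-0.0003 -0.0001] w 0.061 F [ 0.7  0.5 -3.3] g 50.4
 shift [ 0.0001 -0.0001  0.0147] turn rad -0.0004
```

send_rows(
  increments=[
    [[0, 0, 0], [0, 0, 0.006], 0.7],
    [[0, 0, 0], [0, 0, 0.005], 0.7],
    [[0, 0, 0], [0, 0, 0.0025], 0.7],
    [[0, 0, 0], [0, 0, 0.001], 0.7],
    [[0, 0, 0], [0, 0, 0], 0.7],
    [[0, 0, 0], [0, 0, 0], 0.7],
  ],
)

```text
time_s: 49.85
tcp_pos: [0.5334, -0.0702, 0.1001]
orientation: [[-0.036, 0.999, 0.0], [0.999, 0.036, -0.0], [-0.0, 0.0, -1.0]]
wrist_force: [-0.1, 0.1, -3.4]
gripper_width: 0.0607
grip_force: 50.6
```

send_rows(
  increments=[
    [[0, 0, 0], [0, 0, 0], 0.3],
    [[0, 0, 0], [0, 0, 0], 0.0],
    [[0, 0, 0], [0, 0, 0], 0],
    [[0, 0, 0], [0, 0, 0], 0],
    [[0, 0, 0], [0, 0, 0], 0],
    [[0, 0, 0], [0, 0, -0.01], 0],
    [[0, 0, 0], [0, 0, -0.025], 0],
    [[0, 0, 0], [0, 0, -0.03], 0],
    [[0, 0, 0], [0, 0, -0.035], 0],
    [[0, 0, 0], [0, 0, -0.025], 0],
    [[0, 0, 0], [0, 0, -0.01], 0],
    [[0, 0, 0], [0, 0, 0], 0],
    [[0, 0, 0], [0, 0, 0], 0],
  ],
)

```text
time_s: 51.15
tcp_pos: [0.5329, -0.07, 0.2344]
orientation: [[-0.036, 0.999, -0.001], [0.999, 0.036, 0.0], [0.0, -0.001, -1.0]]
wrist_force: [-0.8, -0.2, 0.3]
gripper_width: 0.0852
grip_force: 0.0
```

```bash
python3 - <<'E'
from h import *
go(.4814,.317,.23,59.8)
E
```

```text
t 51.15 tcp [ 0.5329 -0.07    0.2344] yA 2.08 tilt [-0.0007  0.0002] w 0.0852 F [-0.8 -0.2  0.3] g 0.0
 shift [ 0.3886 -0.0374  0.0045] turn rad -1.0075
```

send_rows(
  increments=[
    [[0, 0, 0], [0.013, -0.0012, 0], 0],
    [[0, 0, 0], [0.0259, -0.0025, 0], 0],
    [[0, 0, 0], [0.0259, -0.0025, 0], 0],
    [[0, 0, 0], [0.0259, -0.0025, 0], 0],
    [[0, 0, 0], [0.0259, -0.0025, 0], 0],
    [[0, 0, 0], [0.0259, -0.0025, 0], 0],
    [[0, 0, 0], [0.0259, -0.0025, 0], 0],
    [[0, 0, 0], [0.0259, -0.0025, 0], 0],
    [[0, 0, 0], [0.0259, -0.0025, 0], 0],
    [[0, 0, 0], [0.0259, -0.0025, 0], 0],
    [[0, 0, 0], [0.0259, -0.0025, 0], 0],
    [[0, 0, 0], [0.0259, -0.0025, 0], 0],
    [[0, 0, 0], [0.0259, -0.0025, 0], 0],
    [[0, 0, 0], [0.0259, -0.0025, 0], 0],
    [[0, 0, 0], [0.0259, -0.0025, 0], 0],
    [[0, 0, 0], [0.013, -0.0012, 0.004], 0],
  ],
)

```text
time_s: 52.75
tcp_pos: [0.4805, 0.3198, 0.2298]
orientation: [[-0.039, 0.999, -0.001], [0.999, 0.039, -0.0], [-0.0, -0.001, -1.0]]
wrist_force: [-0.0, -0.9, -0.1]
gripper_width: 0.0856
grip_force: 0.0
```

send_rows(
  increments=[
    [[0, 0, -0.126], [0, 0, 0], 0],
    [[0, 0, -0.126], [0, 0, 0], 0],
    [[0, 0, -0.126], [0, 0, 0], 0],
    [[0, 0, -0.126], [0, 0, 0], 0],
    [[0, 0, -0.126], [0, 0, 0], 0],
    [[0, 0, -0.126], [0, 0, 0], 0],
    [[0, 0, -0.126], [0, 0, 0], 0],
    [[0, 0, -0.126], [0, 0, 0], 0],
    [[0, 0, 0], [0, 0, 0], 0],
    [[0, 0, 0], [0, 0, 0], 0],
    [[0, 0, 0], [0, 0, 0], 0],
  ],
)

```text
time_s: 53.85
tcp_pos: [0.4818, 0.3166, 0.2305]
orientation: [[-0.863, 0.505, -0.001], [0.505, 0.863, -0.001], [0.0, -0.001, -1.0]]
wrist_force: [1.1, -1.1, 0.6]
gripper_width: 0.0853
grip_force: 0.0
```

```bash
python3 - <<'E'
from h import *
go(.4814,.317,.0774,59.8)
E
```

```text
t 53.85 tcp [0.4818 0.3166 0.2305] yA 59.64 tilt [-0.0006 -0.0005] w 0.0853 F [ 1.1 -1.1  0.6] g 0.0
 shift [0.0005 0.0003 0.1531] turn rad -0.0028
```

send_rows(
  increments=[
    [[0, 0, -0.0028], [0.0005, 0.0003, 0.02], 0],
    [[0, 0, 0], [0, 0, 0.03], 0],
    [[0, 0, 0], [0, 0, 0.03], 0],
    [[0, 0, 0], [0, 0, 0.03], 0],
    [[0, 0, 0], [0, 0, 0.015], 0],
    [[0, 0, 0], [0, 0, 0.01], 0],
    [[0, 0, 0], [0, 0, 0.008], 0],
    [[0, 0, 0], [0, 0, 0.005], 0],
    [[0, 0, 0], [0, 0, 0.003], 0],
    [[0, 0, 0], [0, 0, 0.002], 0],
    [[0, 0, 0], [0, 0, 0], 0],
  ],
)

```text
time_s: 54.95
tcp_pos: [0.4819, 0.3174, 0.0783]
orientation: [[-0.866, 0.501, 0.0], [0.501, 0.866, 0.0], [-0.0, 0.0, -1.0]]
wrist_force: [0.5, 0.6, 0.2]
gripper_width: 0.0852
grip_force: 0.0
```

send_rows(
  increments=[
    [[0, 0, 0], [0, 0, 0], 0.6],
    [[0, 0, 0], [0, 0, 0], 0.8],
    [[0, 0, 0], [0, 0, 0], 0.8],
    [[0, 0, 0], [0, 0, 0], 0.8],
    [[0, 0, 0], [0, 0, 0], 0.8],
    [[0, 0, 0], [0, 0, 0], 0.8],
    [[0, 0, 0], [0, 0, 0], 0.8],
    [[0, 0, 0], [0, 0, 0], 0.8],
  ],
)

```text
time_s: 55.75
tcp_pos: [0.4818, 0.3173, 0.0784]
orientation: [[-0.866, 0.501, 0.0], [0.501, 0.866, 0.0], [-0.0, 0.0, -1.0]]
wrist_force: [-0.7, -0.9, 5.2]
gripper_width: 0.0451
grip_force: 46.2
```

send_rows(
  increments=[
    [[0, 0, 0], [0, 0, -0.01], 0.8],
    [[0, 0, 0], [0, 0, -0.025], 0.8],
    [[0, 0, 0], [0, 0, -0.03], 0.8],
    [[0, 0, 0], [0, 0, -0.035], 0.8],
    [[0, 0, 0], [0, 0, -0.022], 0.8],
    [[0, 0, 0], [0, 0, 0], 0.8],
    [[0, 0, 0], [0, 0, 0], 0.8],
  ],
)

```text
time_s: 56.45
tcp_pos: [0.4813, 0.3172, 0.1999]
orientation: [[-0.866, 0.5, 0.0], [0.5, 0.866, 0.0], [-0.0, 0.0, -1.0]]
wrist_force: [0.8, -0.3, -4.5]
gripper_width: 0.0449
grip_force: 47.8
```

```bash
python3 - <<'E'
from h import *
go(.5219,.0198,.20,2.53)
E
```

```text
t 56.45 tcp [0.4813 0.3172 0.1999] yA 59.98 tilt [0.0001 0.0001] w 0.0449 F [ 0.8 -0.3 -4.5] g 47.8
 shift [-1.839e-01 -2.372e-01 -1.000e-04] turn rad 1.0027
```

send_rows(
  increments=[
    [[0, 0, 0], [-0.0077, -0.0099, 0], 0.8],
    [[0, 0, 0], [-0.0153, -0.0198, 0], 0.8],
    [[0, 0, 0], [-0.0153, -0.0198, 0], 0.8],
    [[0, 0, 0], [-0.0153, -0.0198, 0], 0.8],
    [[0, 0, 0], [-0.0153, -0.0198, 0], 0.8],
    [[0, 0, 0], [-0.0153, -0.0198, 0], 0.8],
    [[0, 0, 0], [-0.0153, -0.0198, 0], 0.8],
    [[0, 0, 0], [-0.0153, -0.0198, 0], 0.8],
    [[0, 0, 0], [-0.0153, -0.0198, 0], 0.8],
    [[0, 0, 0], [-0.0153, -0.0198, 0], 0.8],
    [[0, 0, 0], [-0.0153, -0.0198, 0], 0.8],
    [[0, 0, 0], [-0.0153, -0.0198, 0], 0.8],
    [[0, 0, 0], [-0.0079, -0.0095, 0], 0.8],
  ],
)

```text
time_s: 57.75
tcp_pos: [0.5212, 0.0166, 0.1987]
orientation: [[-0.864, 0.503, -0.003], [0.503, 0.864, -0.001], [0.002, -0.003, -1.0]]
wrist_force: [0.1, 0.2, -4.4]
gripper_width: 0.0451
grip_force: 47.7
```

send_rows(
  increments=[
    [[0, 0, 0.1253], [0, 0, 0], 0.8],
    [[0, 0, 0.1253], [0, 0, 0], 0.8],
    [[0, 0, 0.1253], [0, 0, 0], 0.8],
    [[0, 0, 0.1253], [0, 0, 0], 0.8],
    [[0, 0, 0.1253], [0, 0, 0], 0.8],
    [[0, 0, 0.1253], [0, 0, 0], 0.8],
    [[0, 0, 0.1253], [0, 0, 0], 0.8],
    [[0, 0, 0.1253], [0, 0, 0.01], 0.8],
    [[0, 0, 0], [0, 0, 0.02], 0.8],
    [[0, 0, 0], [0, 0, 0.03], 0.8],
    [[0, 0, 0], [0, 0, 0.025], 0.8],
    [[0, 0, 0], [0, 0, 0.014], 0.8],
    [[0, 0, 0], [0, 0, 0], 0.8],
    [[0, 0, 0], [0, 0, 0], 0.8],
  ],
)

```text
time_s: 59.15
tcp_pos: [0.5219, 0.0198, 0.1006]
orientation: [[-0.044, 0.999, -0.001], [0.999, 0.044, -0.0], [-0.0, -0.001, -1.0]]
wrist_force: [0.1, 0.4, -3.1]
gripper_width: 0.0446
grip_force: 47.5
```

```bash
python3 - <<'E'
from h import *
go(.5219,.0198,.0852,2.53)
E
```

```text
t 59.15 tcp [0.5219 0.0198 0.1006] yA 2.53 tilt [-0.0014 -0.0003] w 0.0446 F [ 0.1  0.4 -3.1] g 47.5
 shift [0.     0.0001 0.0154] turn rad 0.0
```

send_rows(
  increments=[
    [[0, 0, 0], [0, 0, 0.006], 0.8],
    [[0, 0, 0], [0, 0, 0.005], 0.8],
    [[0, 0, 0], [0, 0, 0.003], 0.8],
    [[0, 0, 0], [0, 0, 0.0015], 0.8],
    [[0, 0, 0], [0, 0, 0.0005], 0.8],
    [[0, 0, 0], [0, 0, 0], 0.8],
  ],
)

```text
time_s: 59.75
tcp_pos: [0.5222, 0.02, 0.0854]
orientation: [[-0.044, 0.999, 0.0], [0.999, 0.044, 0.0], [0.0, 0.0, -1.0]]
wrist_force: [-1.3, 0.3, 3.4]
gripper_width: 0.0448
grip_force: 48.3
```

send_rows(
  increments=[
    [[0, 0, 0], [0, 0, 0], 0.3],
    [[0, 0, 0], [0, 0, 0], 0.0],
    [[0, 0, 0], [0, 0, 0], 0],
    [[0, 0, 0], [0, 0, 0], 0],
    [[0, 0, 0], [0, 0, 0], 0],
    [[0, 0, 0], [0, 0, -0.01], 0],
    [[0, 0, 0], [0, 0, -0.025], 0],
    [[0, 0, 0], [0, 0, -0.03], 0],
    [[0, 0, 0], [0, 0, -0.035], 0],
    [[0, 0, 0], [0, 0, -0.025], 0],
    [[0, 0, 0], [0, 0, -0.02], 0],
    [[0, 0, 0], [0, 0, 0], 0],
    [[0, 0, 0], [0, 0, 0], 0],
  ],
)

```text
time_s: 61.05
tcp_pos: [0.5221, 0.0201, 0.2305]
orientation: [[-0.045, 0.999, 0.001], [0.999, 0.045, 0.0], [0.0, 0.001, -1.0]]
wrist_force: [-0.6, -0.2, 0.2]
gripper_width: 0.0854
grip_force: 0.0
```

```bash
python3 - <<'E'
from h import *
go(.5659,.306,.23,59.3)
E
```

```text
t 61.05 tcp [0.5221 0.0201 0.2305] yA 2.56 tilt [0.001  0.0005] w 0.0854 F [-0.6 -0.2  0.2] g 0.0
 shift [0.2837 0.0565 0.0007] turn rad -0.9904
```

send_rows(
  increments=[
    [[0, 0, 0], [0.0129, 0.0026, 0], 0],
    [[0, 0, 0], [0.0258, 0.0051, 0], 0],
    [[0, 0, 0], [0.0258, 0.0051, 0], 0],
    [[0, 0, 0], [0.0258, 0.0051, 0], 0],
    [[0, 0, 0], [0.0258, 0.0052, 0], 0],
    [[0, 0, 0], [0.0258, 0.0052, 0], 0],
    [[0, 0, 0], [0.0258, 0.0052, 0], 0],
    [[0, 0, 0], [0.0258, 0.0051, 0], 0],
    [[0, 0, 0], [0.0258, 0.0051, 0], 0],
    [[0, 0, 0], [0.0258, 0.0051, 0], 0],
    [[0, 0, 0], [0.0258, 0.0051, 0], 0],
    [[0, 0, 0], [0.0128, 0.0026, 0], 0],
  ],
)

```text
time_s: 62.25
tcp_pos: [0.5651, 0.3094, 0.2283]
orientation: [[-0.047, 0.999, -0.002], [0.999, 0.047, -0.0], [-0.0, -0.002, -1.0]]
wrist_force: [-0.4, 0.2, -0.3]
gripper_width: 0.085
grip_force: 0.0
```

send_rows(
  increments=[
    [[0, 0, -0.1238], [0, 0, 0], 0],
    [[0, 0, -0.1238], [0, 0, 0], 0],
    [[0, 0, -0.1238], [0, 0, 0], 0],
    [[0, 0, -0.1238], [0, 0, 0], 0],
    [[0, 0, -0.1238], [0, 0, 0], 0],
    [[0, 0, -0.1238], [0, 0, 0], 0],
    [[0, 0, -0.1238], [0, 0, 0], 0],
    [[0, 0, -0.1238], [0, 0, 0], 0],
    [[0, 0, 0], [0, 0, 0], 0],
    [[0, 0, 0], [0, 0, 0], 0],
    [[0, 0, 0], [0, 0, 0], 0],
  ],
)

```text
time_s: 63.35
tcp_pos: [0.566, 0.3057, 0.2296]
orientation: [[-0.858, 0.513, -0.0], [0.513, 0.858, -0.0], [0.0, -0.001, -1.0]]
wrist_force: [0.2, 0.3, -0.7]
gripper_width: 0.0854
grip_force: 0.0
```

```bash
python3 - <<'E'
from h import *
go(.5659,.306,.0885,59.3)
E
```

```text
t 63.35 tcp [0.566  0.3057 0.2296] yA 59.11 tilt [-0.0005 -0.0004] w 0.0854 F [ 0.2  0.3 -0.7] g 0.0
 shift [0.0002 0.0003 0.1411] turn rad -0.0032
```

send_rows(
  increments=[
    [[0, 0, -0.003], [0, 0, 0.02], 0],
    [[0, 0, 0], [0, 0, 0.03], 0],
    [[0, 0, 0], [0, 0, 0.03], 0],
    [[0, 0, 0], [0, 0, 0.025], 0],
    [[0, 0, 0], [0, 0, 0.015], 0],
    [[0, 0, 0], [0, 0, 0.01], 0],
    [[0, 0, 0], [0, 0, 0.007], 0],
    [[0, 0, 0], [0, 0, 0.004], 0],
    [[0, 0, 0], [0, 0, 0], 0],
  ],
)

```text
time_s: 64.25
tcp_pos: [0.5663, 0.306, 0.0892]
orientation: [[-0.861, 0.508, 0.0], [0.508, 0.861, 0.0], [-0.0, 0.0, -1.0]]
wrist_force: [-0.2, -0.0, 0.8]
gripper_width: 0.0854
grip_force: 0.0
```

send_rows(
  increments=[
    [[0, 0, 0], [0, 0, 0], 0.6],
    [[0, 0, 0], [0, 0, 0], 0.8],
    [[0, 0, 0], [0, 0, 0], 0.8],
    [[0, 0, 0], [0, 0, 0], 0.8],
    [[0, 0, 0], [0, 0, 0], 0.8],
    [[0, 0, 0], [0, 0, 0], 0.8],
    [[0, 0, 0], [0, 0, 0], 0.8],
    [[0, 0, 0], [0, 0, 0], 0.8],
  ],
)

```text
time_s: 65.05
tcp_pos: [0.5664, 0.3059, 0.0899]
orientation: [[-0.861, 0.508, 0.001], [0.508, 0.861, 0.001], [-0.001, 0.001, -1.0]]
wrist_force: [-1.5, -0.5, 4.9]
gripper_width: 0.0502
grip_force: 46.9
```

```bash
python3 - <<'E'
from h import *
go(.5659,.306,.2,59.3)
E
```

```text
t 65.05 tcp [0.5664 0.3059 0.0899] yA 59.45 tilt [0.001  0.0005] w 0.0502 F [-1.5 -0.5  4.9] g 46.9
 shift [ 5.000e-04 -1.000e-04 -1.101e-01] turn rad 0.0026
```

send_rows(
  increments=[
    [[0, 0, 0], [0, 0, -0.01], 0.8],
    [[0, 0, 0], [0, 0, -0.025], 0.8],
    [[0, 0, 0], [0, 0, -0.03], 0.8],
    [[0, 0, 0], [0, 0, -0.03], 0.8],
    [[0, 0, 0], [0, 0, -0.015], 0.8],
    [[0, 0, 0], [0, 0, 0], 0.8],
    [[0, 0, 0], [0, 0, 0], 0.8],
  ],
)

```text
time_s: 65.75
tcp_pos: [0.5655, 0.3057, 0.1983]
orientation: [[-0.861, 0.508, -0.001], [0.508, 0.861, -0.0], [0.0, -0.001, -1.0]]
wrist_force: [0.8, -0.5, -3.6]
gripper_width: 0.0503
grip_force: 48.1
```

```bash
python3 - <<'E'
from h import *
go(.5293,.0972,.20,2.09)
E
```

```text
t 65.75 tcp [0.5655 0.3057 0.1983] yA 59.47 tilt [-0.0007 -0.0004] w 0.0503 F [ 0.8 -0.5 -3.6] g 48.1
 shift [-0.0747 -0.198  -0.0016] turn rad 1.0015
```

send_rows(
  increments=[
    [[0, 0, 0], [-0.0047, -0.0124, 0], 0.8],
    [[0, 0, 0], [-0.0093, -0.0248, 0], 0.8],
    [[0, 0, 0], [-0.0093, -0.0248, 0], 0.8],
    [[0, 0, 0], [-0.0093, -0.0248, 0], 0.8],
    [[0, 0, 0], [-0.0093, -0.0248, 0], 0.8],
    [[0, 0, 0], [-0.0094, -0.0248, 0], 0.8],
    [[0, 0, 0], [-0.0093, -0.0247, 0], 0.8],
    [[0, 0, 0], [-0.0093, -0.0247, 0], 0.8],
    [[0, 0, 0], [-0.0048, -0.0122, 0], 0.8],
  ],
)

```text
time_s: 66.65
tcp_pos: [0.5282, 0.0938, 0.1979]
orientation: [[-0.86, 0.511, -0.003], [0.511, 0.86, -0.002], [0.001, -0.003, -1.0]]
wrist_force: [-0.4, -0.4, -3.5]
gripper_width: 0.0506
grip_force: 48.0
```

send_rows(
  increments=[
    [[0, 0, 0.1252], [0, 0, 0], 0.8],
    [[0, 0, 0.1252], [0, 0, 0], 0.8],
    [[0, 0, 0.1252], [0, 0, 0], 0.8],
    [[0, 0, 0.1252], [0, 0, 0], 0.8],
    [[0, 0, 0.1252], [0, 0, 0], 0.8],
    [[0, 0, 0.1252], [0, 0, 0], 0.8],
    [[0, 0, 0.1252], [0, 0, 0], 0.8],
    [[0, 0, 0.1252], [0, 0, 0], 0.8],
    [[0, 0, 0], [0, 0, 0.02], 0.8],
    [[0, 0, 0], [0, 0, 0.03], 0.8],
    [[0, 0, 0], [0, 0, 0.025], 0.8],
    [[0, 0, 0], [0, 0, 0.012], 0.8],
    [[0, 0, 0], [0, 0, 0], 0.8],
    [[0, 0, 0], [0, 0, 0], 0.8],
  ],
)

```text
time_s: 68.05
tcp_pos: [0.5301, 0.0972, 0.1123]
orientation: [[-0.036, 0.999, -0.0], [0.999, 0.036, -0.0], [-0.0, -0.0, -1.0]]
wrist_force: [0.5, 0.3, -2.7]
gripper_width: 0.0505
grip_force: 47.9
```

```bash
python3 - <<'E'
from h import *
go(.5293,.0972,.0967,2.09)
E
```

```text
t 68.05 tcp [0.5301 0.0972 0.1123] yA 2.05 tilt [-0.     -0.0002] w 0.0505 F [ 0.5  0.3 -2.7] g 47.9
 shift [ 0.     -0.0008  0.0156] turn rad -0.0007
```

Lower, release, rise, and withdraw towards the robot and up for a clear view.

send_rows(
  increments=[
    [[0, 0, 0], [0, -0.0008, 0.006], 0.8],
    [[0, 0, 0], [0, 0, 0.005], 0.8],
    [[0, 0, 0], [0, 0, 0.003], 0.8],
    [[0, 0, 0], [0, 0, 0.0015], 0.8],
    [[0, 0, 0], [0, 0, 0.0003], 0.8],
    [[0, 0, 0], [0, 0, 0], 0.8],
  ],
)

```text
time_s: 68.65
tcp_pos: [0.529, 0.0974, 0.0969]
orientation: [[-0.036, 0.999, 0.0], [0.999, 0.036, 0.001], [0.001, 0.0, -1.0]]
wrist_force: [-2.4, -0.4, 6.6]
gripper_width: 0.0502
grip_force: 49.2
```

send_rows(
  increments=[
    [[0, 0, 0], [0, 0, 0], 0.3],
    [[0, 0, 0], [0, 0, 0], 0.0],
    [[0, 0, 0], [0, 0, 0], 0],
    [[0, 0, 0], [0, 0, 0], 0],
    [[0, 0, 0], [0, 0, 0], 0],
    [[0, 0, 0], [0, 0, -0.01], 0],
    [[0, 0, 0], [0, 0, -0.025], 0],
    [[0, 0, 0], [0, 0, -0.03], 0],
    [[0, 0, 0], [0, 0, -0.035], 0],
    [[0, 0, 0], [0, 0, -0.025], 0],
    [[0, 0, 0], [0, 0, -0.02], 0],
    [[0, 0, 0], [0, 0, 0], 0],
  ],
)

```text
time_s: 69.85
tcp_pos: [0.5302, 0.0974, 0.2444]
orientation: [[-0.036, 0.999, 0.005], [0.999, 0.036, 0.002], [0.002, 0.005, -1.0]]
wrist_force: [1.3, -0.0, -0.2]
gripper_width: 0.0853
grip_force: 0.0
```

send_rows(
  increments=[
    [[0, 0, 0], [0.015, -0.005, 0], 0],
    [[0, 0, 0], [0.03, -0.005, 0], 0],
    [[0, 0, 0], [0.03, -0.005, 0], 0],
    [[0, 0, 0], [0.03, -0.005, 0], 0],
    [[0, 0, 0], [0.03, -0.005, 0], 0],
    [[0, 0, 0], [0.03, -0.005, 0], 0],
    [[0, 0, 0], [0.03, -0.005, 0], 0],
    [[0, 0, 0], [0.03, -0.005, 0], 0],
    [[0, 0, 0], [0.03, -0.005, 0], 0],
    [[0, 0, 0], [0.03, -0.005, 0], 0],
    [[0, 0, 0], [0.03, -0.005, 0], 0],
    [[0, 0, 0], [0.015, -0.005, 0], 0],
    [[0, 0, 0], [0, 0, 0], 0],
    [[0, 0, 0], [0, 0, 0], 0],
  ],
)

```text
time_s: 71.25
tcp_pos: [0.4572, 0.4236, 0.2408]
orientation: [[-0.036, 0.999, -0.0], [0.999, 0.036, -0.001], [-0.001, -0.0, -1.0]]
wrist_force: [0.6, -0.7, -1.0]
gripper_width: 0.0855
grip_force: 0.0
```

```bash
python3 - <<'E'
from h import *
go(.5,.4,.23,2)
c=cap("top"); s=cap("scene")
cr=lambda f,x0,y0,w,h,k:cv2.resize(f[y0:y0+h,x0:x0+w,::-1],None,fx=k,fy=k,interpolation=cv2.INTER_CUBIC)
a=cr(c["frame"],245,138,150,128,2.6); b=cr(s["frame"],262,140,160,145,2.4)
H=max(a.shape[0],b.shape[0]); p=lambda q:cv2.copyMakeBorder(q,0,H-q.shape[0],0,0,0)
cv2.imwrite("pics/fin.png",np.hstack([p(a),p(b)]))
E
```

```text
t 71.25 tcp [0.4572 0.4236 0.2408] yA 2.04 tilt [-0.0002 -0.0014] w 0.0855 F [ 0.6 -0.7 -1. ] g 0.0
 shift [-0.0251  0.0419  0.0109] turn rad 0.0007
```

View pics/fin.png

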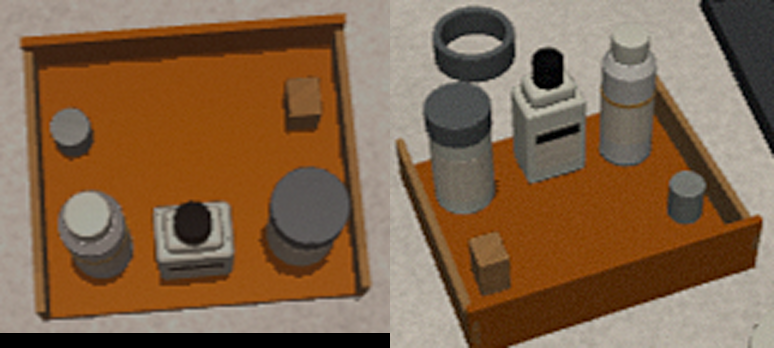

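Picture: can, canister and jar stand upright. Their caps and lid, scaled to the first crop, fall at (159,385), (347,401) and (560,369), within 3 crop pixels of where they started. The tin and carton have not moved.

```bash
python3 -c "
from rig import r
print(r.job_done())"
```

```text
the job is handed in; nothing more can be done
None
```

I handed the job in at about 71 s: the pack lies flat in the charger's seat, about 2 mm off centre, and the can, canister and jar stand upright on their original spots, with the tin and carton undisturbed.

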